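# Load a clevis pin into the cross-drilling jig

### The arm

A 7-joint arm with a two-finger parallel gripper is mounted at the origin on a cart in front of the work surface, level with it; the furniture and walls round the work are solid. World frame = base frame: x ahead of the robot, y to its left, z up, the work surface at z = 0. Lengths are in m, angles in rad, forces in N, time in s.
With the tool pointing down it reaches from about 0.4 to 0.85 m from the base axis. Payload 6.9 kg.
Tool frame: the origin (TCP) lies on the centre line of the jaws, within the pads' length; the fingertips stand 8 mm ahead of it and the grasp point (between the pads) lies 11 mm behind it; z points along the fingers, y is the direction in which the jaws open and shut (so a half turn about z gives the same grasp; the last joint's range is limited). The gripper opens to 85 mm and grips with 20 to 120 N. Pads are 22 mm wide; open, the fingers measure 114 mm over their backs; the gripper's body (76 mm by 85 mm) begins 54 mm behind the grasp point. The pads swing forward as they close: fully open they stand 13 mm farther back than shut.
Start: joints at [1.407, 0.507, -0.238, 1.5, 0.126, 1.149, -0.155], TCP at [0.167, -0.602, 0.206] pointing down, gripper open.
Joint ranges: [-3.08, 3.08], [-0.24, 2.05], [-1.43, 1.35], [0, 2.5], [-1.52, 4.66], [0.17, 1.96], [-2.89, 2.89]. Speed limits (rad/s): [2.39, 2.39, 3.14, 3.14, 3.14, 3.14, 3.14].

### API

Orientations are given as a unit quaternion [w, x, y, z].
In Python, from station import robot gives the robot as it stands.
- The arm moves only by the shell command python3 -m handwheel 'ROWS'. ROWS is JSON, a list of rows, each a list of 3 entries, a list of its own where there are three numbers: the turn, a rotation vector about the tool's x, y, z in rad, then the shift along the tool's x, y, z in m, then the closure, from 0 (fully open) to 1 (shut). In form: [[[rx, ry, rz], [dx, dy, dz], fingers], ...]. A call has exactly 5 rows; each row is the pose to reach, as a shift and turn from the pose commanded when the call began, along the tool's axes at that moment; what a row does not reach only later rows make up. A row lasts 1/10 s, in which the tool goes at most 50 mm and 8.59 degrees, less where a joint would pass 70% of its speed; a pose out of reach is approached as far as the arm can. A call with a gripper value outside its range is refused whole. The fingers move at their own pace and stop on an object; the grip force is fixed at half the most. Time passes only in rows, so rows that repeat a pose let the fingers close, or fill a call up. It gives the time, the measured TCP pose, the force and the opening at its end, in the units of the state.
- robot.state(): the state, without advancing time (a new reading comes with each control period).
- robot.grab_frame(name): name is "side" or "top" or "wrist"; returns the picture (400x640x3 uint8, red, green, blue); there is no depth.
- robot.get_calibration(name): a dict with "fx", "fy", "cx", "cy" (pixels), "D" ([k1, k2, p1, p2, k3] as OpenCV has them; the pictures are not rectified), "R" (3x3) and "t" (3): a world point X has camera coordinates R X + t; the wrist camera has in their place "tool_from_camera" (4x4, takes a point from camera to tool coordinates, whose origin is the TCP and whose axes are the flange's). Camera axes: x right, y down, z forward; pixel columns grow to the right and rows downward; lengths in m; the calibration is good to about 2 mm. A picture is of the moment at which its call begins: read the wrist's pose just before it. get_calibration takes no time and is no camera call.
- robot.sign_off(): hands the job in, once; it reports no verdict.
The state is a dict: "t": time; "qpos": joint angles; "qvel": joint speeds; "joint_efforts": joint torques, N m; "ee_pos": TCP position; "ee_rot": TCP orientation; "wrist_force": force on the tool from outside, world axes, zero at the start; "ft_torque": the same for the moment, N m; "grip_width": opening from 0.0 (shut) to 1.0 (fully open).
Only numpy, scipy, OpenCV 4.12 (cv2) and the standard library are available. Lean on these libraries where they do the work, as an engineer would, in place of code of your own. Each camera call takes 0.05 s, during which the arm holds its last target.

### The job

Load the drilling jig for the next split-pin hole: take the round pin that has a head from the wooden rest and lay it in the jig's two vees, head at the end away from the hinge, letting it settle in both vees before you let go (do not drop it), and bring it along until the underside of its head is right up against the jig. Then, with the pin released, swing the hinged leaf with the black ball knob fully down over it and let go. Leave the plain bar in the rest and the other things on the bench where they are.

Things in the scene. Friction and masses are not known exactly. Their poses are not given: they have to be found in the camera images.
- jig: Drilling jig screwed to the bench: grey base plate 104x240x14 mm, two bright-steel vee blocks 66 mm high (60 to 64 mm wide), a hinged leaf at one end. Origin: centre of its underside; y along the vees, away from the hinge; z up. End block: y = 60 to 95 mm; inner block: y = -45 to 0; two 8 mm buttons on it, 73 mm high, carry the leaf. Hinge lugs at y = -94 to -70, 85 mm over both, 89 mm high.
- jig_face (a point): Point on the jig's flat outer end face (jig y = +95 mm), on the line where the axis of a pin lying in the vees passes, 62 mm above the bench; axes as the jig's. The underside of the pin's head belongs against this face, its centre at this point. Drawing the pin along the vees against friction takes 5 to 10 N.
- vee_gap (a point): Middle of the open gap between the vee blocks (jig y = 0 to 60 mm, 14 mm base plate below), on the axis of a 20 mm round lying in the vees, 62 mm above the bench: finger room on both sides. The vees are 90 degrees, open upward, in line with this point along the jig's y; they are 36 mm wide at their tops, so a round lowered a few mm off centre slides down into place.
- leaf (a joint): Hinge of the jig's leaf, rad: 0 = closed (level over the inner vee, 1.5 mm above a seated pin), grows as it opens; 1.57 = upright, stop at 2.0. Starts open, between 1.45 and 1.9. Stiff hinge: the leaf stays at any angle where it is left and does not fall by itself; moving it takes 1 to 3 N at the knob. A pin that is not down in the vees keeps it from closing.
- leaf_hinge (a point): Middle of the leaf's hinge axis, jig (0, -82, 77.5) mm; axes as the jig's, the hinge axis is x. The leaf is a steel plate 60 mm wide, 8 mm thick, reaching 86 mm from the hinge, with a drill bush standing 5 mm above it.
- leaf_knob (a point): Centre of the black ball knob, 22 mm diameter, on an 8 mm bent stalk at the leaf's free end: at leaf angle q it is at jig y = -82 + 110 cos q - 30 sin q, z = 77.5 + 110 sin q + 30 cos q mm. Closed, it is 107 mm above the bench over the gap. It can be pinched from above along the jig's x and led round its arc, turning between the fingers.
- pin: Steel clevis pin lying level in one of the two notches of the rest: shank 20 mm diameter, 150 mm long, with a flat round head 32 mm diameter, 8 mm thick at one end; 0.3 to 0.55 kg. Origin: on the axis, at the middle of the shank's length; y along the axis towards the head; its centre of mass is 10 mm from the origin towards the head.
- pin_head (a point): Centre of the underside of the pin's head (where the shank meets it), on the pin's axis, 75 mm from the pin's origin.
- bar: Plain steel bar without a head, 20 mm diameter, 158 mm long, lying in the other notch of the rest; to be left there. Origin at its middle, y along its axis.
- rest: Wooden rest, fixed: board 176x124x12 mm, two notched rails 49 mm high, 18 mm thick, 68 mm clear between them (finger room down to the board). Origin: centre of its underside. Notches at x = +-45 mm; a pin or bar lies along the rest's y, axis 48 mm above the bench, its origin midway between the rails, the pin's head towards +y.
- sanding_block: red-brown rubber sanding block lying near the front edge, on the right, 60x110x32 mm; to be left alone
- spanner: steel open-ended spanner lying near the front edge, 48x201x8 mm; to be left alone
- tape_measure: yellow tape measure standing behind the work, 40x78x62 mm; to be left alone
- try_square: steel engineer's square lying behind the jig, 105x155x14 mm; to be left alone
Mind the look-alikes: they are no part of the job. What is shaped like the pin but orange is not meant.

How it is judged:
By the outcome, as a careful person would: the job done as asked, in the order asked, and still so for the second after the job is handed in, with the robot touching nothing.
It also fails if it takes over 58 s, if anything falls off the work surface, if the arm or the gripper's body presses on something with over 40 N, if the wrist force passes 120 N, or if a joint passes its speed limit or range.

## Working session

There is one attempt and no reset: what is moved stays moved. The work goes in short steps, Python scripts to look and compute and a shell command to move; the robot and the scene stay as the last step left them, time stands still between calls to the robot, and variables do not carry over. Pictures are saved under pics/ and viewed, and the job is handed in when it is done.

```bash
mkdir -p pics; ls; python3 - <<'E'
from station import robot
import cv2
s=robot.state()
for k,v in s.items(): print(k,v)
for n in ("side","top","wrist"):
    im=robot.grab_frame(n); cv2.imwrite(f"pics/{n}0.png",im[:,:,::-1])
    print(n,robot.get_calibration(n))
E
```

```text
pics
t 0.0
qpos [ 1.4065267   0.50834432 -0.23748968  1.50114401  0.1257269   1.1489291
 -0.15481842]
qvel [-1.08646735e-03  1.40257336e-05  7.46703112e-04  3.79415697e-04
 -3.49889911e-04  2.10547881e-04  4.08046921e-04]
joint_efforts [ 6.35455081e-05 -6.20588064e+01 -2.18649745e+00 -2.49652880e+01
  1.27289564e-02  1.19528672e-02  2.28979741e-05]
ee_pos [ 0.16631218 -0.60188149  0.20562065]
ee_rot [-9.02540950e-04  9.90917721e-01  1.34466462e-01 -1.62792700e-04]
wrist_force [-0.7519258  -0.30332359 -0.23981365]
ft_torque [ 0.03404735  0.03250706 -0.00098458]
grip_width 0.9975799188042386
side {'fx': 464.0213194848863, 'fy': 464.0213194848863, 'cx': 322.23132550754883, 'cy': 191.9591615946131, 'D': array([-0.09975753,  0.        ,  0.        ,  0.        ,  0.        ]), 'R': array([[-0.91523424, -0.40226793,  0.02295194],
       [-0.20932924,  0.42604465, -0.88015182],
       [ 0.3442783 , -0.81034959, -0.4741371 ]]), 't': array([0.57229078, 0.13979662, 1.58219315])}
top {'fx': 520.0123532150842, 'fy': 520.0123532150842, 'cx': 320.53262681272764, 'cy': 198.91038272619068, 'D': array([0.00538499, 0.        , 0.        , 0.        , 0.        ]), 'R': array([[-0.00250912, -0.99996798, -0.00759939],
       [-0.99830391,  0.00294681, -0.05814301],
       [ 0.05816355,  0.00744061, -0.99827934]]), 't': array([0.11490861, 0.54147454, 1.43050929])}
wrist {'fx': 283.64369587215884, 'fy': 283.64369587215884, 'cx': 315.51586446678255, 'cy': 197.2443389289319, 'D': array([-0.00924388,  0.        ,  0.        ,  0.        ,  0.        ]), 'tool_from_camera': array([[-3.68448755e-05, -9.44576302e-01, -3.28291957e-01,
         8.56758322e-02],
       [ 9.99999880e-01,  1.25471705e-04, -4.73244827e-04,
        -1.07966692e-03],
       [ 4.88207200e-04, -3.28291935e-01,  9.44576184e-01,
        -1.66571247e-01],
       [ 0.00000000e+00,  0.00000000e+00,  0.00000000e+00,
         1.00000000e+00]])}
```

View pics/top0.png

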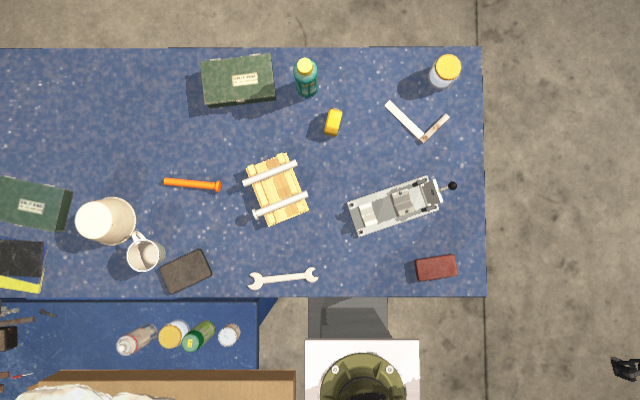

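View pics/side0.png

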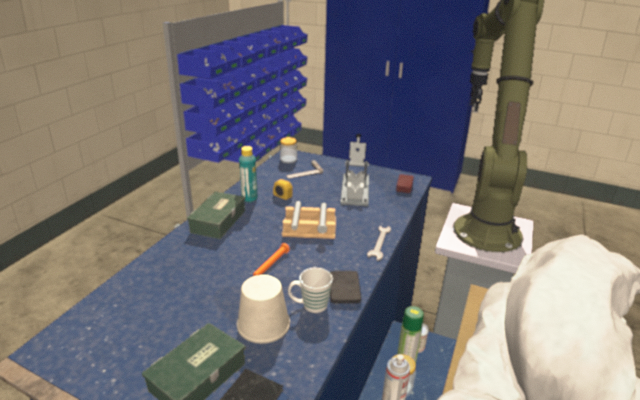

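View pics/wrist0.png

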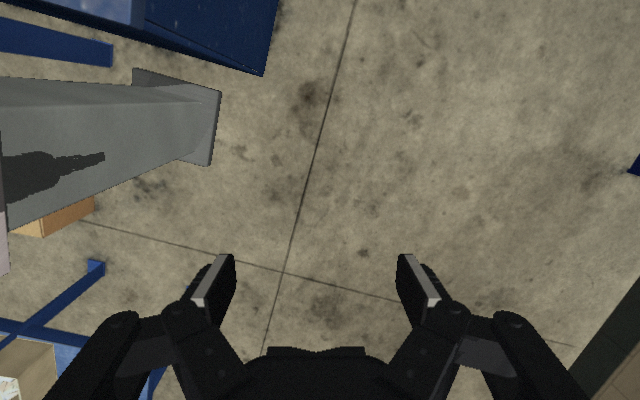

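The top view shows the rest at about (277,190) with two rods, the jig at about (395,205) with its knob at (453,186), and the orange decoy at (193,184). I'll enlarge it.

```bash
python3 - <<'E'
import cv2
im=cv2.imread("pics/top0.png")
cv2.imwrite("pics/crA.png",cv2.resize(im[145:235,232:322],None,fx=6.6,fy=6.6,interpolation=cv2.INTER_CUBIC))
cv2.imwrite("pics/crB.png",cv2.resize(im[165:245,340:465],None,fx=6.4,fy=6.4,interpolation=cv2.INTER_CUBIC))
im=cv2.imread("pics/side0.png")
cv2.imwrite("pics/crC.png",cv2.resize(im[130:250,270:430],None,fx=5,fy=5,interpolation=cv2.INTER_CUBIC))
E
```

```text
(no output)
```

View pics/crA.png

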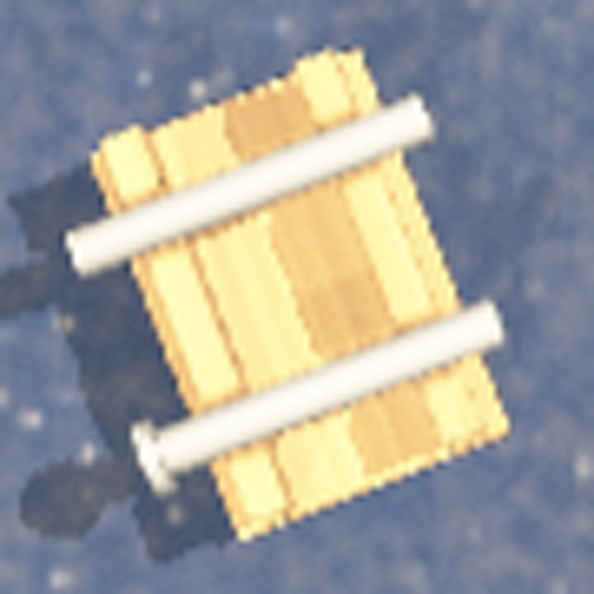

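View pics/crB.png

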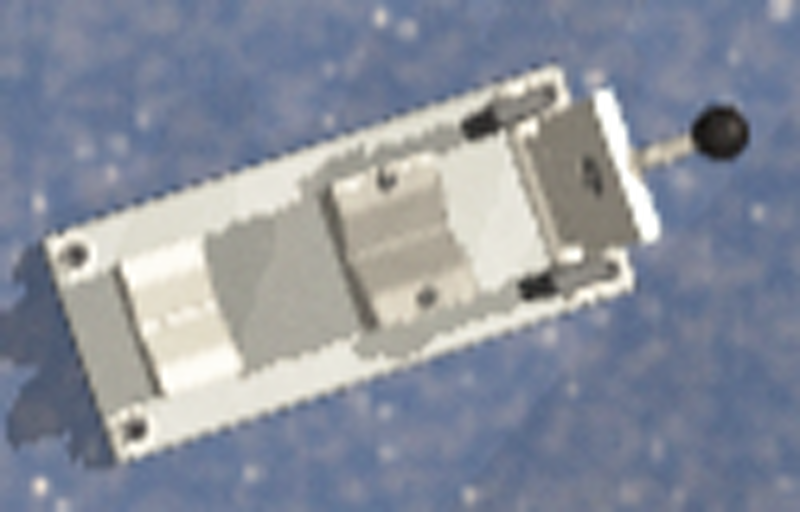

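View pics/crC.png

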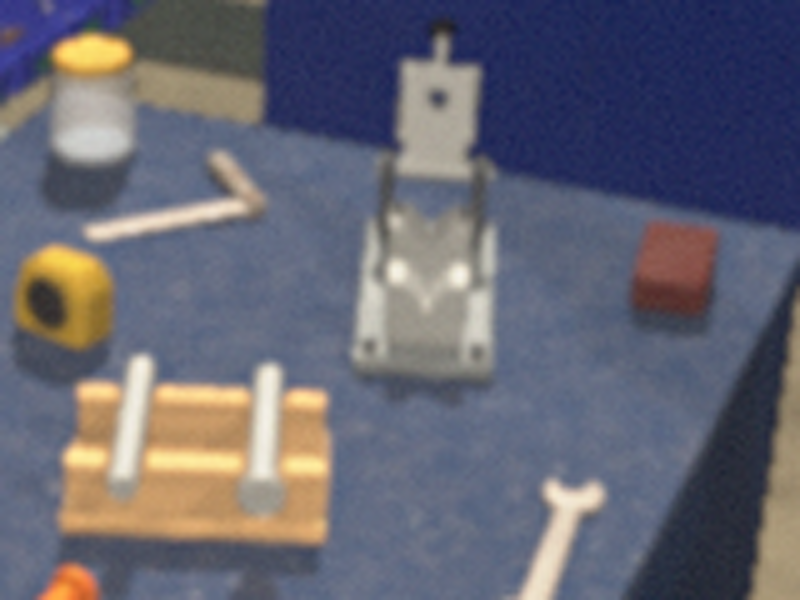

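```bash
cat > h.py <<'E'
import numpy as np,cv2
from scipy.spatial.transform import Rotation as Rn
from scipy.optimize import least_squares
from station import robot
def K(c): return np.array([[c['fx'],0,c['cx']],[0,c['fy'],c['cy']],[0,0,1]])
def cam(n,s=None):
    c=robot.get_calibration(n)
    if n=='wrist':
        T=c['tool_from_camera']; q=s['ee_rot']; Rw=Rn.from_quat([q[1],q[2],q[3],q[0]]).as_matrix()
        Rwc=Rw@T[:3,:3]; p=Rw@T[:3,3]+s['ee_pos']; return K(c),c['D'],Rwc.T,-Rwc.T@p
    return K(c),c['D'],c['R'],c['t']
def unproj(uv,z,C):
    k,D,R,t=C
    u=cv2.undistortPoints(np.array(uv,float).reshape(-1,1,2),k,D).reshape(-1,2)
    d=np.c_[u,np.ones(len(u))]@R; o=-R.T@t
    return o+d*((z-o[2])/d[:,2])[:,None]
def proj(X,C):
    k,D,R,t=C
    return cv2.projectPoints(np.array(X,float).reshape(-1,1,3),cv2.Rodrigues(R)[0],t,k,D)[0].reshape(-1,2)
def crop(p,s,o): return (np.array(p,float)+.5)/s-.5+np.array(o)
def frame(x,y,yaw):
    c,s=np.cos(yaw),np.sin(yaw)
    return np.array([[c,-s,0],[s,c,0],[0,0,1]]),np.array([x,y,0])
def fit(model,px,C,x0):
    f=lambda v:(proj(np.array(model)@frame(*v)[0].T+frame(*v)[1],C)-px).ravel()
    r=least_squares(f,x0); return r.x,np.abs(r.fun).max()
def pose_err(s):
    q=s['ee_rot']; return Rn.from_quat([q[1],q[2],q[3],q[0]]).as_matrix()
E
python3 - <<'E'
from h import *
C=cam('top')
A=lambda p:crop(p,6.6,(232,145)); B=lambda p:crop(p,6.4,(340,165))
h=unproj(A([(172,450),(495,325)]),.048,C); print(h, np.linalg.norm(h[0]-h[1]))
b=unproj(A([(82,250),(423,117)]),.048,C); print('bar',b,np.linalg.norm(b[0]-b[1]))
m=[(-52,120,14),(52,120,14),(52,-120,14),(-52,-120,14)]
m=np.array(m)/1e3
px=B([(120,462),(47,240),(560,68),(633,285)])
print(unproj(px,.014,C))
# jig x: y = away from hinge (world +y), z up -> x = y cross z
for perm in (px,px[[1,0,3,2]]):
    v,e=fit(m,perm,C,[.45,-.1,0.3]); print(v,e)
kn=B([(720,132)]); print(unproj(kn,.19,C))
E
```

```text
[[0.5027258  0.28429647 0.048     ]
 [0.55393407 0.15116162 0.048     ]] 0.14264352696598273
bar [[0.58552565 0.3219067  0.048     ]
 [0.64034604 0.18089842 0.048     ]] 0.15128982157492327
[[ 0.43646107  0.00890704  0.014     ]
 [ 0.53286264  0.03999428  0.014     ]
 [ 0.60726042 -0.18384741  0.014     ]
 [ 0.51257096 -0.21410535  0.014     ]]
[ 0.52231354 -0.08725825  0.32276699] 1.253615184780358
[ 0.52272712 -0.08716348  0.32480516] 35.162060843463934
[[ 0.56428683 -0.20964336  0.19      ]]
```

```bash
cat > d.py <<'E'
import sys
from h import *
def delta(x,y,z,yaw):
    s=robot.state(); R=pose_err(s); 
    # target: tool z down, tool x at world angle yaw
    c,sn=np.cos(yaw),np.sin(yaw)
    Rt=np.array([[c,sn,0],[sn,-c,0],[0,0,-1]])
    rv=Rn.from_matrix(R.T@Rt).as_rotvec(); d=R.T@(np.array([x,y,z])-s['ee_pos'])
    print('t',round(s['t'],2),'pos',s['ee_pos'].round(4),'yaw',round(np.arctan2(R[1,0],R[0,0]),4),'tilt',R[:2,2].round(4),'F',np.round(s['wrist_force'],1),'w',round(s['grip_width'],3))
    print('turn',rv.round(4),'shift',d.round(4))
if __name__=='__main__': delta(*map(float,sys.argv[1:5]))
E
python3 d.py .46 -.34 .28 1.0;python3 d.py .5 -.02 .28 1.89
```

```text
t 0.15 pos [ 0.1664 -0.602   0.2058] yaw 0.2698 tilt [-0.0004  0.0013] F [ 0.1 -0.1 -0.7] w 0.999
turn [-1.300e-03 -5.000e-04 -7.302e-01] shift [ 0.3528 -0.1744 -0.0739]
t 0.15 pos [ 0.1664 -0.602   0.2058] yaw 0.2698 tilt [-0.0004  0.0013] F [ 0.1 -0.1 -0.7] w 0.999
turn [-1.1000e-03 -1.1000e-03 -1.6202e+00] shift [ 0.4766 -0.4721 -0.0735]
```

```bash
python3 -m handwheel '[[[0,0,-0.13],[0.04,-0.02,-0.015],0],[[0,0,-0.27],[0.085,-0.042,-0.03],0],[[0,0,-0.41],[0.13,-0.064,-0.045],0],[[0,0,-0.55],[0.175,-0.086,-0.06],0],[[0,0,-0.69],[0.22,-0.108,-0.075],0]]'; python3 d.py .53 -.04 .28 1.89
```

```text
t: 0.65
ee_pos: [0.3442, -0.4439, 0.2794]
ee_rot: [-0.0, 0.886, 0.464, -0.0]
wrist_force: [1.1, -0.7, -0.4]
grip_width: 0.999
t 0.65 pos [ 0.3442 -0.4439  0.2794] yaw 0.9653 tilt [-0.0003  0.    ] F [ 1.1 -0.7 -0.4] w 0.999
turn [-3.000e-04  0.000e+00 -9.247e-01] shift [ 0.4379 -0.0772 -0.0007]
```

```bash
python3 -m handwheel '[[[0,0,-0.14],[0.045,-0.01,0],0],[[0,0,-0.28],[0.09,-0.02,0],0],[[0,0,-0.42],[0.135,-0.03,0],0],[[0,0,-0.56],[0.18,-0.04,0],0],[[0,0,-0.70],[0.225,-0.05,0],0]]'; python3 d.py .505 -.03 .27 1.89
```

```text
t: 1.15
ee_pos: [0.4316, -0.2308, 0.2789]
ee_rot: [0.0, 0.673, 0.74, -0.0]
wrist_force: [1.1, -0.4, 0.5]
grip_width: 1.001
t 1.15 pos [ 0.4316 -0.2308  0.2789] yaw 1.6653 tilt [-0.0001 -0.0003] F [ 1.1 -0.4  0.5] w 1.001
turn [-2.000e-04  3.000e-04 -2.247e-01] shift [0.1929 0.092  0.0088]
```

```bash
python3 -m handwheel '[[[0,0,-0.1],[0.045,0.02,0],0],[[0,0,-0.2],[0.09,0.042,0.003],0],[[0,0,-0.225],[0.135,0.065,0.006],0],[[0,0,-0.225],[0.175,0.083,0.009],0],[[0,0,-0.225],[0.193,0.092,0.009],0]]'; python3 - <<'E'
from h import *
import pickle
s=robot.state(); im=robot.grab_frame('wrist')
cv2.imwrite('pics/w1.png',im[:,:,::-1]); pickle.dump(s,open('s1.pkl','wb'))
print(s['ee_pos'],s['qvel'].round(3))
E
```

```text
t: 1.65
ee_pos: [0.5062, -0.0272, 0.2698]
ee_rot: [-0.001, 0.586, 0.811, 0.001]
wrist_force: [0.0, -0.4, -0.5]
grip_width: 1.0
[ 0.50620896 -0.02721484  0.26975897] [-0.39   0.108  0.026 -0.139  0.095  0.077 -0.386]
```

View pics/w1.png

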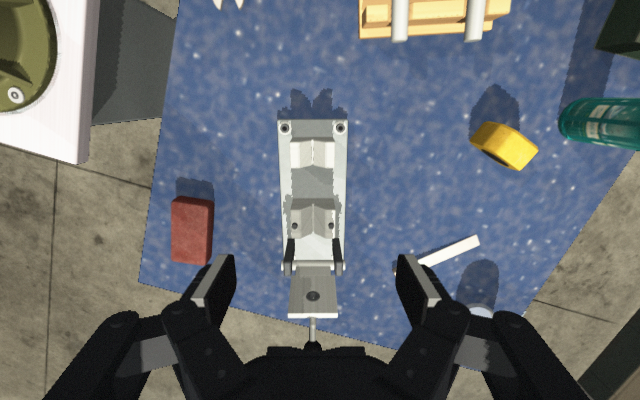

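The picture shows the jig upright at columns 277-348 and rows 120-275. The leaf is open toward the bottom, with its knob at about (312,345).

```bash
python3 - <<'E'
import cv2
im=cv2.imread("pics/w1.png")
cv2.imwrite("pics/crD.png",cv2.resize(im[110:350,255:370],None,fx=2.5*1,fy=2.5,interpolation=cv2.INTER_CUBIC))
cv2.imwrite("pics/crE.png",cv2.resize(im[112:212,265:360],None,fx=6,fy=6,interpolation=cv2.INTER_CUBIC))
cv2.imwrite("pics/crF.png",cv2.resize(im[200:330,265:360],None,fx=4.6,fy=4.6,interpolation=cv2.INTER_CUBIC))
E
```

```text
(no output)
```

View pics/crE.png

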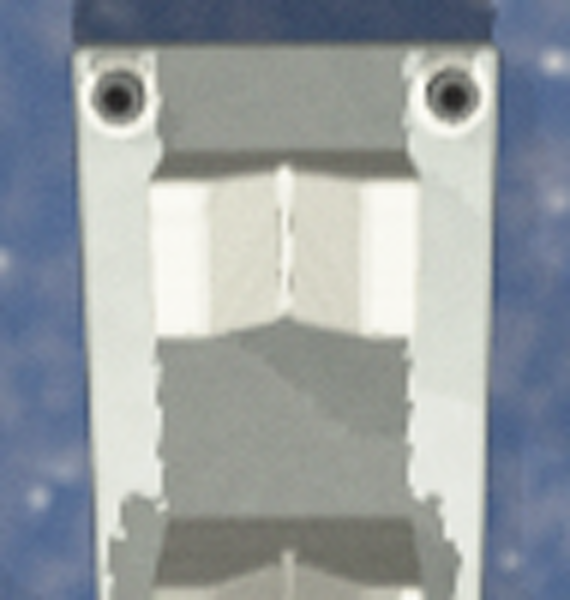

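View pics/crF.png

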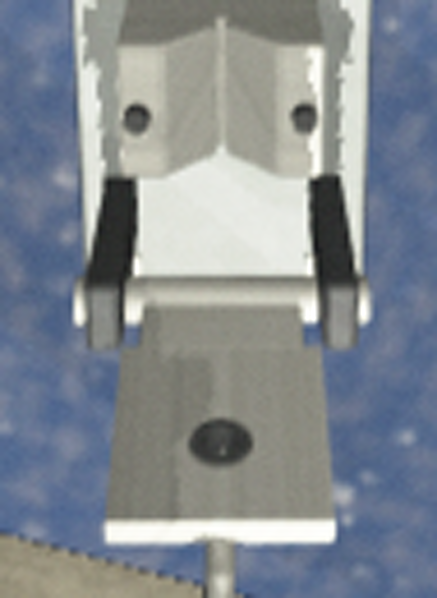

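```bash
python3 - <<'E'
from h import *
import pickle
s=pickle.load(open('s1.pkl','rb')); C=cam('wrist',s)
E=lambda p:crop(p,6,(265,112)); F=lambda p:crop(p,4.6,(265,200))
px=np.vstack([E([(75,47),(495,47),(150,180),(418,180),(155,337),(412,337),(155,587),(420,587)])])
def f(v,full=False):
    w=v[3]
    m=np.array([(-52,120,14),(52,120,14),(-w,95,66),(w,95,66),(-w,60,66),(w,60,66),(-v[4],0,66),(v[4],0,66)])/1e3
    R,t=frame(*v[:3]); return (proj(m@R.T+t,C)-px).ravel()
r=least_squares(f,[.52,-.087,.322,31,31],x_scale=[.1,.1,.1,10,10]); print(r.x); print(r.fun.reshape(-1,2).round(2))
# without fixed height: check z offset
R,t=frame(*r.x[:3])
for nm,p in dict(face=(0,95,62),gap=(0,30,62),hinge=(0,-82,77.5)).items(): print(nm,R@np.array(p)/1e3+t)
Ct=cam('top'); 
# leaf angle: leaf end edges at crop F: bright strip (end face) rows 520..543, stalk; bush centre
for q in np.arange(1.4,2.0,.1):
    k=R@np.array([0,-82+110*np.cos(q)-30*np.sin(q),77.5+110*np.sin(q)+30*np.cos(q)])/1e3+t
    # leaf end (upper/lower corners): local (86, +-4)
    e=[R@np.array([sx,-82+86*np.cos(q)-o*np.sin(q),77.5+86*np.sin(q)+o*np.cos(q)])/1e3+t for sx in(-30,30) for o in(-4,4)]
    print(q.round(2),proj(k,Ct),((proj(k,C))),((proj(e,C)-[265,200]+.5)*4.6-.5).round(0).tolist())
E
```

```text
[ 0.52226923 -0.08625909  0.32197343 28.75322881 30.99805336]
[[-1.08 -0.39]
 [ 1.15 -0.6 ]
 [ 0.06  0.01]
 [-0.18 -0.12]
 [ 0.07  0.29]
 [ 0.33  0.16]
 [-0.18  0.46]
 [-0.18  0.33]]
face [0.4922075  0.00385913 0.062     ]
gap [ 0.51277605 -0.0578007   0.062     ]
hinge [ 0.54821724 -0.16404534  0.0775    ]
1.4 [[437.78455843 190.36897226]] [[311.82526814 330.65422911]] [[99.0, 421.0], [99.0, 451.0], [337.0, 421.0], [336.0, 450.0]]
1.5 [[441.99760156 188.95080818]] [[311.9116316  337.47928659]] [[99.0, 453.0], [100.0, 480.0], [336.0, 452.0], [336.0, 479.0]]
1.6 [[446.00728534 187.60173593]] [[312.00375613 343.1275803 ]] [[100.0, 482.0], [102.0, 507.0], [336.0, 481.0], [335.0, 506.0]]
1.7 [[449.76472671 186.33819432]] [[312.09961259 347.56366469]] [[102.0, 509.0], [103.0, 531.0], [335.0, 508.0], [334.0, 530.0]]
1.8 [[453.22553898 185.17509906]] [[312.19727883 350.78811432]] [[103.0, 532.0], [105.0, 551.0], [334.0, 532.0], [333.0, 551.0]]
1.9 [[456.35057206 184.12559454]] [[312.29500438 352.83217862]] [[105.0, 553.0], [107.0, 568.0], [332.0, 552.0], [331.0, 567.0]]
2.0 [[459.10647676 183.20086505]] [[312.39125244 353.75155943]] [[107.0, 569.0], [109.0, 581.0], [331.0, 568.0], [330.0, 581.0]]
```

```bash
python3 d.py .5244 .2273 .16 1.94
```

```text
t 1.7 pos [ 0.5069 -0.0254  0.27  ] yaw 1.8922 tilt [0.0011 0.0032] F [0.4 2.3 0.9] w 1.0
turn [ 0.0021 -0.0027 -0.0478] shift [0.2339 0.0962 0.1109]
```

```bash
python3 -m handwheel '[[[0,0,-0.01],[0.04,0.016,0.015],0],[[0,0,-0.02],[0.083,0.033,0.03],0],[[0,0,-0.03],[0.126,0.05,0.05],0],[[0,0,-0.04],[0.169,0.068,0.07],0],[[0,0,-0.048],[0.205,0.085,0.09],0]]'; python3 -m handwheel '[[[0,0,0],[0.03,0.011,0.02],0],[[0,0,0],[0.03,0.011,0.02],0],[[0,0,0],[0.03,0.011,0.02],0],[[0,0,0],[0.03,0.011,0.02],0],[[0,0,0],[0.03,0.011,0.02],0]]'; python3 - <<'E'
from h import *
import pickle
s=robot.state(); im=robot.grab_frame('wrist')
cv2.imwrite('pics/w2.png',im[:,:,::-1]); pickle.dump(s,open('s2.pkl','wb'))
print(s['ee_pos'],s['qvel'].round(3))
E
```

```text
t: 2.2
ee_pos: [0.5232, 0.191, 0.1791]
ee_rot: [0.0, 0.568, 0.823, 0.0]
wrist_force: [1.2, -1.4, 0.1]
grip_width: 0.994
t: 2.7
ee_pos: [0.5238, 0.2195, 0.1604]
ee_rot: [0.001, 0.569, 0.822, 0.0]
wrist_force: [0.4, 0.1, -0.1]
grip_width: 1.0
[0.52378935 0.2194784  0.16043833] [ 0.001 -0.004 -0.004 -0.001  0.    -0.002 -0.002]
```

View pics/w2.png

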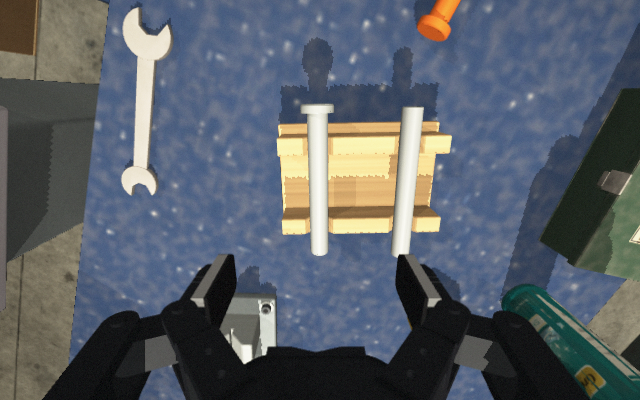

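The headed pin is the left rod: its head is at about (318,108) and its tail at (320,252). The plain bar is on the right.

```bash
python3 - <<'E'
import cv2
im=cv2.imread("pics/w2.png")
cv2.imwrite("pics/crG.png",cv2.resize(im[95:265,270:450],None,fx=3.5,fy=3.5,interpolation=cv2.INTER_CUBIC))
E
```

```text
(no output)
```

View pics/crG.png

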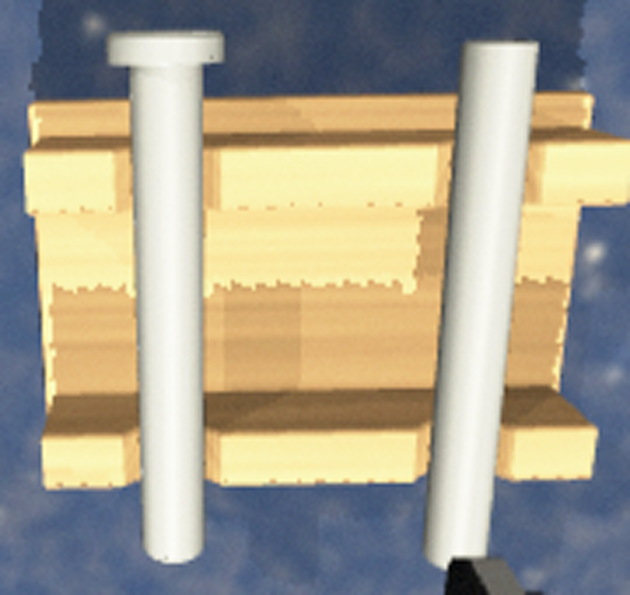

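```bash
python3 - <<'E'
from h import *
import pickle
s=pickle.load(open('s2.pkl','rb')); C=cam('wrist',s)
G=lambda p:crop(p,3.5,(270,95))
hu=unproj(G([(165.5,64)]),.064,C)[0]; tl=unproj(G([(174,562)]),.058,C)[0]
a=unproj(G([(167,75),(174,540)]),.048,C); bb=unproj(G([(497,60),(460,540)]),.048,C)
print(hu,tl,np.linalg.norm((hu-tl)[:2])); print(a,bb)
for p in(a,bb):
    d=p[0]-p[1]; print('yaw',np.arctan2(d[1],d[0]))
u=(a[0]-a[1])[:2]; u/=np.linalg.norm(u); n=np.array([-u[1],u[0]])
print('sep',n@(bb.mean(0)-a.mean(0))[:2])
mid=(hu+tl)/2; 
for x in (hu,tl): print('along',u@(x-a[1])[:2])
o=a[1][:2]+u*(u@(mid-a[1])[:2]); print('origin',o,'grasp',o+.01*u)
E
python3 d.py .5244 .2273 .037 1.94
```

```text
[0.49998109 0.28946557 0.064     ] [0.55477221 0.15193437 0.058     ] 0.1480435656495996
[[0.50173086 0.28626835 0.048     ]
 [0.55418666 0.15387551 0.048     ]] [[0.58369673 0.32131776 0.048     ]
 [0.6394733  0.18577869 0.048     ]]
yaw 1.9480340141436203
yaw 1.9611912227227004
sep -0.09007725680783667
along 0.14602296352701905
along -0.0020203403971246043
origin [0.5276647 0.2208141] grasp [0.52398116 0.23011096]
t 2.75 pos [0.5238 0.2196 0.1605] yaw 1.9304 tilt [ 0.0012 -0.0004] F [-0.   0.5  0.5] w 1.0
turn [ 0.001   0.0008 -0.0096] shift [0.0071 0.0032 0.1235]
```

```bash
python3 d.py .5240 .2301 .0365 1.948
```

```text
t 2.75 pos [0.5238 0.2196 0.1605] yaw 1.9304 tilt [ 0.0012 -0.0004] F [-0.   0.5  0.5] w 1.0
turn [ 0.001   0.0008 -0.0176] shift [0.0098 0.0038 0.124 ]
```

```bash
python3 -m handwheel '[[[0.001,0.001,-0.018],[0.01,0.004,0.02],0],[[0.001,0.001,-0.018],[0.01,0.004,0.05],0],[[0.001,0.001,-0.018],[0.01,0.004,0.08],0],[[0.001,0.001,-0.018],[0.01,0.004,0.105],0],[[0.001,0.001,-0.018],[0.01,0.004,0.124],0]]'; python3 -m handwheel '[[[0,0,0],[0,0,0],0],[[0,0,0],[0,0,0],0.3],[[0,0,0],[0,0,0],0.5],[[0,0,0],[0,0,0],0.6],[[0,0,0],[0,0,0],1]]'; python3 d.py .5240 .2301 .0365 1.948
```

```text
t: 3.25
ee_pos: [0.5234, 0.2304, 0.0348]
ee_rot: [-0.001, 0.562, 0.827, -0.001]
wrist_force: [-0.1, -1.4, 1.1]
grip_width: 0.998
t: 3.75
ee_pos: [0.5238, 0.232, 0.0368]
ee_rot: [-0.0, 0.561, 0.828, 0.001]
wrist_force: [0.0, 0.2, 0.6]
grip_width: 0.333
t 3.75 pos [0.5238 0.232  0.0368] yaw 1.9505 tilt [0.0002 0.0011] F [0.  0.2 0.6] w 0.333
turn [ 0.0006 -0.0009  0.0025] shift [-0.0018 -0.0005  0.0003]
```

```bash
python3 -m handwheel '[[[0,0,0],[0,0,0],1],[[0,0,0],[0,0,0],1],[[0,0,0],[0,0,0],1],[[0,0,0],[0,0,-0.005],1],[[0,0,0],[0,0,-0.01],1]]';  python3 d.py .5240 .2301 .0365 1.948
```

```text
t: 4.25
ee_pos: [0.5232, 0.2319, 0.0462]
ee_rot: [-0.001, 0.561, 0.828, -0.0]
wrist_force: [0.5, 0.2, 0.4]
grip_width: 0.002
t 4.25 pos [0.5232 0.2319 0.0462] yaw 1.9509 tilt [-0.0016  0.0006] F [0.5 0.2 0.4] w 0.002
turn [-0.0013 -0.0011  0.0029] shift [-0.002   0.0001  0.0097]
```

The gripper shut fully without stopping on the pin, so I'll look before moving.

```bash
python3 - <<'E'
from h import *
import pickle
s=robot.state(); im=robot.grab_frame('wrist')
cv2.imwrite('pics/w3.png',im[:,:,::-1]); pickle.dump(s,open('s3.pkl','wb'))
im=robot.grab_frame('side');cv2.imwrite('pics/s3.png',cv2.resize(im[150:270,240:400,::-1],None,fx=5,fy=5,interpolation=cv2.INTER_CUBIC))
E
```

```text
(no output)
```

View pics/w3.png

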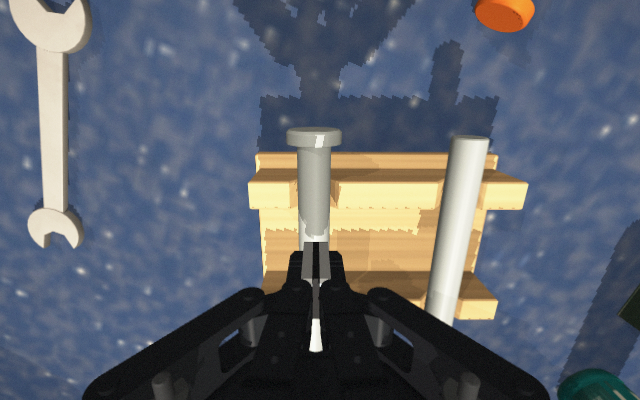

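View pics/s3.png

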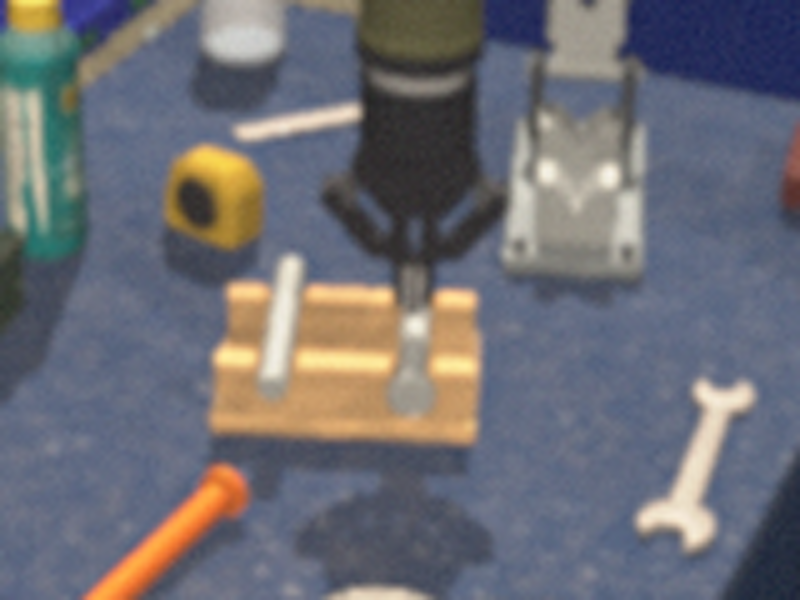

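```bash
python3 - <<'E'
from h import *
import pickle
s=pickle.load(open('s3.pkl','rb')); C=cam('wrist',s); R=pose_err(s); S=cam('side')
for x in (-.011,0,.011):
  for z in (.008,-.011,-.03,-.05):
    P=R@[x,0,z]+s['ee_pos']; print(x,z,P.round(3),proj(P,C).round(0),((proj(P,S)-[240,150]+.5)*5-.5).round(0))
# pin predicted
u=np.array([np.cos(1.948),np.sin(1.948)]);o=np.array([.5277,.2208])
for y in (83,75,34,-34,-75):
  P=np.r_[o+u*y/1e3,.048]; print(y,proj(P,C).round(0),((proj(P,S)-[240,150]+.5)*5-.5).round(0))
im=cv2.imread('pics/w3.png'); cv2.imwrite('pics/crH.png',cv2.resize(im[190:390,230:400],None,fx=3,fy=3,interpolation=cv2.INTER_CUBIC))
E
```

```text
-0.011 0.008 [0.527 0.222 0.038] [[314. 247.]] [[415. 346.]]
-0.011 -0.011 [0.527 0.222 0.057] [[314. 261.]] [[416. 321.]]
-0.011 -0.03 [0.527 0.222 0.076] [[314. 280.]] [[417. 297.]]
-0.011 -0.05 [0.527 0.222 0.096] [[314. 304.]] [[417. 271.]]
0 0.008 [0.523 0.232 0.038] [[314. 232.]] [[415. 354.]]
0 -0.011 [0.523 0.232 0.057] [[314. 246.]] [[415. 330.]]
0 -0.03 [0.523 0.232 0.076] [[314. 263.]] [[416. 305.]]
0 -0.05 [0.523 0.232 0.096] [[314. 285.]] [[417. 279.]]
0.011 0.008 [0.519 0.242 0.038] [[314. 217.]] [[414. 363.]]
0.011 -0.011 [0.519 0.242 0.057] [[314. 230.]] [[415. 338.]]
0.011 -0.03 [0.519 0.242 0.076] [[314. 245.]] [[415. 314.]]
0.011 -0.05 [0.519 0.242 0.096] [[314. 266.]] [[416. 288.]]
83 [[314. 127.]] [[411. 399.]]
75 [[314. 141.]] [[411. 393.]]
34 [[314. 207.]] [[414. 359.]]
-34 [[314. 298.]] [[417. 307.]]
-75 [[314. 343.]] [[419. 277.]]
```

View pics/crH.png

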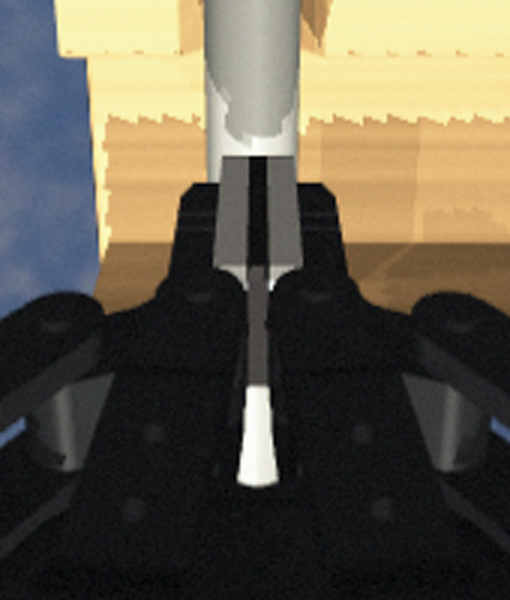

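```bash
python3 - <<'E'
import cv2
im=cv2.imread('pics/s3.png'); cv2.imwrite('pics/crI.png',cv2.resize(im[200:440,320:500],None,fx=2.5,fy=2.5))
E
```

```text
(no output)
```

View pics/crI.png

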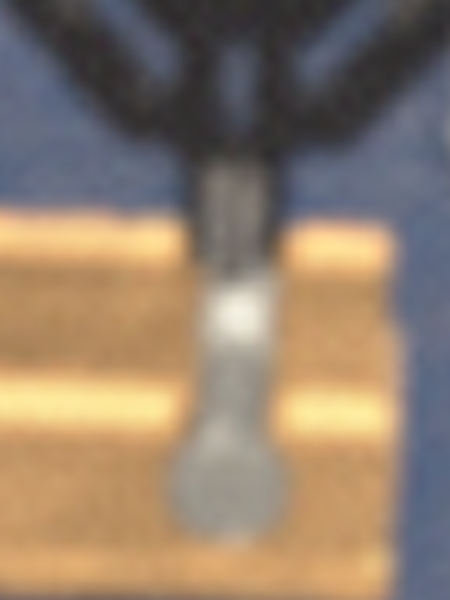

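The wrist picture (tip front edge at row ~242) and the side view both put the shut fingertips about 30 mm behind the reported TCP, not 8 mm ahead of it. They closed at about z=67 mm, above the pin, whose top is at 58 mm, and nothing was disturbed. I'll open, go about 37 mm deeper in stages while watching the force, and close again.

```bash
python3 -m handwheel '[[[0,0,0],[0,0,0],0],[[0,0,0],[0,0,0],0],[[0,0,0],[0,0,0],0],[[0,0,0],[0,0,0],0],[[0,0,0],[0,0,0],0]]';python3 -m handwheel '[[[0,0,0],[-0.002,0,0],0],[[0,0,0],[-0.002,0,0],0],[[0,0,0],[-0.002,0,0],0],[[0,0,0],[-0.002,0,0.006],0],[[0,0,0],[-0.002,0,0.015],0]]';  python3 d.py .5240 .2301 .0 1.948;  python3 - <<'E'
from h import *
import pickle
s=robot.state(); im=robot.grab_frame('wrist')
cv2.imwrite('pics/w4.png',im[:,:,::-1]); pickle.dump(s,open('s4.pkl','wb'))
E
```

```text
t: 4.85
ee_pos: [0.5232, 0.2318, 0.0458]
ee_rot: [-0.001, 0.561, 0.828, -0.0]
wrist_force: [0.2, 0.3, -0.3]
grip_width: 0.839
t: 5.35
ee_pos: [0.5243, 0.2301, 0.0307]
ee_rot: [-0.0, 0.561, 0.828, 0.0]
wrist_force: [0.0, 0.7, 1.1]
grip_width: 1.001
t 5.35 pos [0.5243 0.2301 0.0307] yaw 1.9506 tilt [-0.0005  0.001 ] F [0.  0.7 1.1] w 1.001
turn [-0.0001 -0.0011  0.0026] shift [ 0.     -0.0003  0.0307]
```

View pics/w4.png

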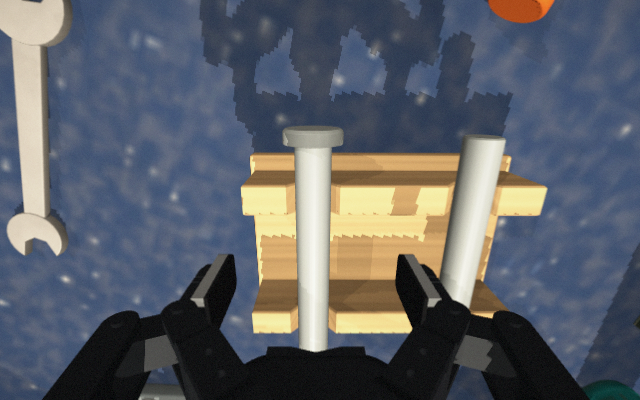

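```bash
python3 -m handwheel '[[[0,0,0.002],[0,0,0.01],0],[[0,0,0.002],[0,0,0.02],0],[[0,0,0.002],[0,0,0.031],0],[[0,0,0.002],[0,0,0.031],0.4],[[0,0,0.002],[0,0,0.031],0.6]]';python3 -m handwheel '[[[0,0,0],[0,0,0],1],[[0,0,0],[0,0,0],1],[[0,0,0],[0,0,0],1],[[0,0,0],[0,0,0],1],[[0,0,0],[0,0,0],1]]';  python3 d.py .5240 .2301 .0 1.948;
```

```text
t: 5.9
ee_pos: [0.5237, 0.2301, -0.0006]
ee_rot: [-0.001, 0.562, 0.827, -0.0]
wrist_force: [0.4, 0.0, -0.5]
grip_width: 0.694
t: 6.4
ee_pos: [0.5228, 0.2296, 0.0004]
ee_rot: [-0.001, 0.562, 0.827, -0.001]
wrist_force: [-5.1, -1.5, 5.8]
grip_width: 0.214
t 6.4 pos [5.228e-01 2.296e-01 4.000e-04] yaw 1.9488 tilt [-0.0026 -0.0007] F [-5.1 -1.5  5.8] w 0.214
turn [-0.0026 -0.0003  0.0008] shift [0.0001 0.0013 0.0004]
```

Now it has gripped at width 0.214 × 85 ≈ 18 mm, about the pin's size. I'll lift gently.

```bash
python3 -m handwheel '[[[0,0,0],[0,0,0],1],[[0,0,0],[0,0,0],1],[[0,0,0],[0,0,-0.01],1],[[0,0,0],[0,0,-0.03],1],[[0,0,0],[0,0,-0.05],1]]';  python3 - <<'E'
from h import *
import pickle
s=robot.state(); im=robot.grab_frame('wrist')
print(s['ee_pos'],s['wrist_force'],s['ft_torque'],s['grip_width'])
cv2.imwrite('pics/w5.png',im[:,:,::-1]); pickle.dump(s,open('s5.pkl','wb'))
E
```

```text
t: 6.9
ee_pos: [0.5237, 0.2298, 0.0505]
ee_rot: [-0.001, 0.562, 0.827, -0.0]
wrist_force: [0.9, -0.3, -4.8]
grip_width: 0.214
[0.5237358  0.22975022 0.05048798] [ 0.86766657 -0.25887957 -4.78026231] [ 0.06491472 -0.03043588 -0.00786343] 0.2143260542338747
```

View pics/w5.png

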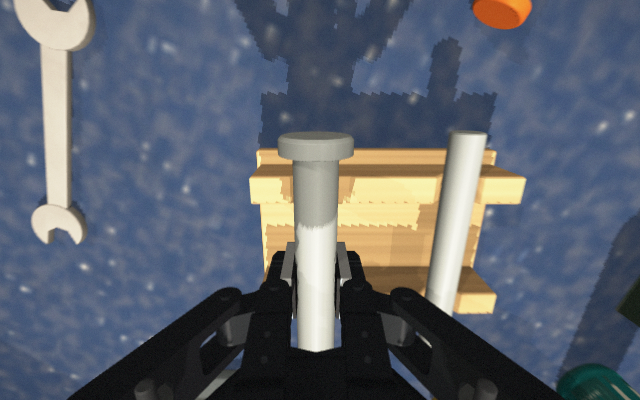

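```bash
python3 d.py .5102 -.0502 .10 1.893
```

```text
t 6.95 pos [0.5253 0.231  0.0538] yaw 1.9489 tilt [0.0021 0.0023] F [ 0.2  1.4 -2.1] w 0.216
turn [ 0.0028 -0.0014  0.0559] shift [-0.2557 -0.1177 -0.0468]
```

```bash
python3 -m handwheel '[[[0,0,0],[-0.01,-0.004,-0.02],1],[[0,0,0.01],[-0.035,-0.016,-0.04],1],[[0,0,0.02],[-0.065,-0.03,-0.05],1],[[0,0,0.03],[-0.1,-0.046,-0.05],1],[[0,0,0.04],[-0.135,-0.062,-0.05],1]]'; python3 -m handwheel '[[[0,0,0.005],[-0.035,-0.016,0],1],[[0,0,0.01],[-0.068,-0.031,0],1],[[0,0,0.015],[-0.095,-0.044,0],1],[[0,0,0.016],[-0.113,-0.053,0],1],[[0,0,0.016],[-0.120,-0.057,0],1]]'; python3 -m handwheel '[[[0,0,0],[0,0,0],1],[[0,0,0],[0,0,0],1],[[0,0,0],[0,0,0],1],[[0,0,0],[0,0,0],1],[[0,0,0],[0,0,0],1]]'; python3 d.py .5102 -.0502 .10 1.893;  python3 - <<'E'
from h import *
import pickle
s=robot.state(); im=robot.grab_frame('wrist')
cv2.imwrite('pics/w6.png',im[:,:,::-1]); pickle.dump(s,open('s6.pkl','wb'))
E
```

```text
t: 7.45
ee_pos: [0.5163, 0.0803, 0.1001]
ee_rot: [-0.0, 0.578, 0.816, 0.0]
wrist_force: [1.1, -1.0, -4.6]
grip_width: 0.216
t: 7.95
ee_pos: [0.5016, -0.0534, 0.0993]
ee_rot: [-0.001, 0.586, 0.81, -0.001]
wrist_force: [1.0, -0.2, -4.1]
grip_width: 0.213
t: 8.45
ee_pos: [0.5024, -0.0496, 0.0998]
ee_rot: [-0.001, 0.584, 0.812, -0.0]
wrist_force: [-0.3, -0.5, -3.9]
grip_width: 0.21
t 8.45 pos [ 0.5024 -0.0496  0.0998] yaw 1.8943 tilt [-0.0011  0.0008] F [-0.3 -0.5 -3.9] w 0.21
turn [-0.0008 -0.0011  0.0013] shift [-0.003   0.0072 -0.0002]
```

View pics/w6.png

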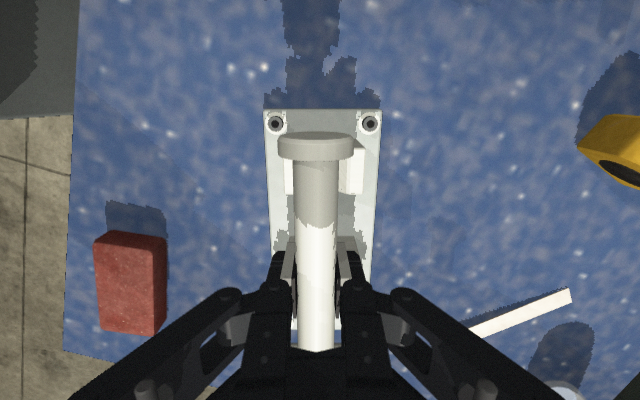

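```bash
python3 - <<'E'
from h import *
import pickle
s=pickle.load(open('s6.pkl','rb')); C=cam('wrist',s)
R,t=frame(.52227,-.08626,.32197)
print(proj([R@np.array(p)/1e3+t for p in [(-52,120,14),(52,120,14),(-42,110,14),(42,110,14),(-31,95,66),(31,95,66)]],C).round(1))
Rt=pose_err(s)
print(proj([Rt@np.array(p)+s['ee_pos'] for p in [(.065,0,-.0476-.016),(.065,.016,-.0476),(.065,-.016,-.0476)]],C).round(1))
im=cv2.imread('pics/w6.png'); cv2.imwrite('pics/crJ.png',cv2.resize(im[95:225,255:395],None,fx=4.5,fy=4.5,interpolation=cv2.INTER_CUBIC))
E
```

```text
[[261.9 107.5]
 [384.3 107.7]
 [274.2 119.7]
 [371.7 119.9]
 [280.6 146.8]
 [368.6 146.9]]
[[313.3 159.2]
 [351.5 151.5]
 [275.5 151.5]]
```

View pics/crJ.png

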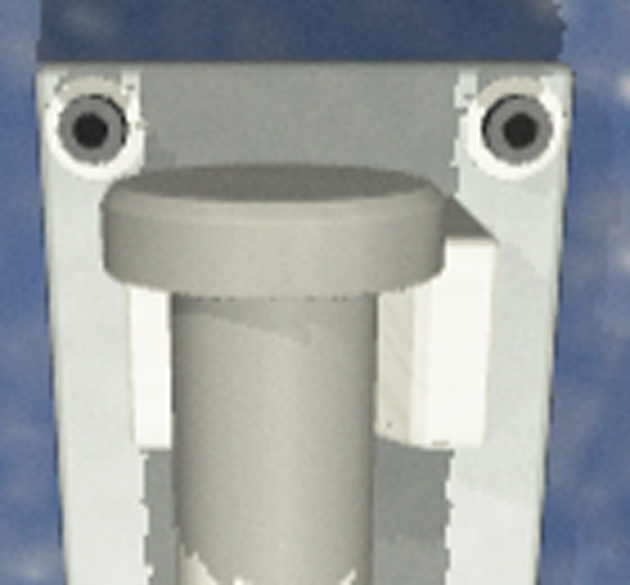

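```bash
python3 -m handwheel '[[[0,0,0],[-0.003,0.006,0.008],1],[[0,0,0],[-0.003,0.006,0.025],1],[[0,0,0],[-0.003,0.006,0.045],1],[[0,0,0],[-0.003,0.006,0.062],1],[[0,0,0],[-0.003,0.006,0.075],1]]'; python3 -m handwheel '[[[0,0,0],[0,0,0],1],[[0,0,0],[0,0,0.002],1],[[0,0,0],[0,0,0.004],1],[[0,0,0],[0,0,0.006],1],[[0,0,0],[0,0,0.008],1]]'; python3 d.py .5102 -.0502 .0145 1.893;
```

```text
t: 9.0
ee_pos: [0.5089, -0.0514, 0.0232]
ee_rot: [-0.001, 0.585, 0.811, -0.0]
wrist_force: [0.5, 1.3, -4.8]
grip_width: 0.217
t: 9.5
ee_pos: [0.5092, -0.0515, 0.0171]
ee_rot: [-0.0, 0.585, 0.811, 0.0]
wrist_force: [0.1, -0.2, -4.5]
grip_width: 0.213
t 9.5 pos [ 0.5092 -0.0515  0.0171] yaw 1.8925 tilt [-0.0003  0.0004] F [ 0.1 -0.2 -4.5] w 0.213
turn [-0.0002 -0.0005 -0.0005] shift [0.0009 0.0014 0.0026]
```

```bash
python3 -m handwheel '[[[0,0,0],[0,0,0.001],1],[[0,0,0],[0,0,0.001],1],[[0,0,0],[0,0,0.002],1],[[0,0,0],[0,0,0.002],1],[[0,0,0],[0,0,0.002],1]]';python3 -m handwheel '[[[0,0,0],[0,0,0.001],1],[[0,0,0],[0,0,0.001],1],[[0,0,0],[0,0,0.001],1],[[0,0,0],[0,0,0.001],1],[[0,0,0],[0,0,0.001],1]]'; python3 d.py .5102 -.0502 .0145 1.893;
```

```text
t: 10.0
ee_pos: [0.5091, -0.0514, 0.0149]
ee_rot: [-0.0, 0.585, 0.811, 0.0]
wrist_force: [1.4, 0.3, -1.9]
grip_width: 0.216
t: 10.5
ee_pos: [0.5092, -0.0514, 0.0147]
ee_rot: [0.0, 0.585, 0.811, -0.0]
wrist_force: [-2.5, -0.2, 9.0]
grip_width: 0.214
t 10.5 pos [ 0.5092 -0.0514  0.0147] yaw 1.8928 tilt [-0.0001 -0.0002] F [-2.5 -0.2  9. ] w 0.214
turn [-0.0001  0.0001 -0.0002] shift [0.0008 0.0013 0.0002]
```

```bash
python3 -m handwheel '[[[0,0,0],[0,0,-0.0005],1],[[0,0,0],[-0.001,0,-0.0005],1],[[0,0,0],[-0.002,0,-0.0005],1],[[0,0,0],[-0.003,0,-0.0005],1],[[0,0,0],[-0.004,0,-0.0005],1]]'; python3 d.py .5102 -.0502 .0145 1.893;
```

```text
t: 11.0
ee_pos: [0.5095, -0.0523, 0.0147]
ee_rot: [-0.002, 0.584, 0.812, 0.001]
wrist_force: [-6.0, 7.5, 8.0]
grip_width: 0.213
t 11.0 pos [ 0.5095 -0.0523  0.0147] yaw 1.8949 tilt [-0.0017  0.0035] F [-6.   7.5  8. ] w 0.213
turn [-0.0006 -0.0039  0.0019] shift [0.0018 0.0014 0.0002]
```

```bash
python3 -m handwheel '[[[0,0,0],[-0.001,0,-0.0005],1],[[0,0,0],[-0.002,0,-0.001],1],[[0,0,0],[-0.003,0,-0.001],1],[[0,0,0],[-0.004,0,-0.001],1],[[0,0,0],[-0.004,0,-0.001],1]]'; python3 d.py .5102 -.0502 .0145 1.893;
```

```text
t: 11.5
ee_pos: [0.5112, -0.0578, 0.015]
ee_rot: [-0.001, 0.584, 0.812, 0.0]
wrist_force: [-1.1, 5.2, -3.1]
grip_width: 0.215
t 11.5 pos [ 0.5112 -0.0578  0.015 ] yaw 1.8935 tilt [-0.0017  0.0024] F [-1.1  5.2 -3.1] w 0.215
turn [-0.0009 -0.0028  0.0005] shift [0.0075 0.0015 0.0005]
```

```bash
python3 -m handwheel '[[[0,0,0],[-0.001,0,0.0005],1],[[0,0,0],[-0.002,0,0.0005],1],[[0,0,0],[-0.003,0,0.0005],1],[[0,0,0],[-0.003,0,0.0005],1],[[0,0,0],[-0.003,0,0.0005],1]]'; python3 d.py .5102 -.0502 .0145 1.893;
```

```text
t: 12.0
ee_pos: [0.5112, -0.0577, 0.0148]
ee_rot: [-0.003, 0.583, 0.812, 0.001]
wrist_force: [-5.4, 13.1, 3.5]
grip_width: 0.216
t 12.0 pos [ 0.5112 -0.0577  0.0148] yaw 1.8958 tilt [-0.0027  0.0051] F [-5.4 13.1  3.5] w 0.216
turn [-0.0009 -0.0057  0.0028] shift [0.0074 0.0015 0.0004]
```

```bash
python3 -m handwheel '[[[0,0,0],[-0.001,0,0],1],[[0,0,0],[-0.002,0,0],1],[[0,0,0],[-0.003,0,0],1],[[0,0,0],[-0.003,0,0],1],[[0,0,0],[-0.003,0,0],1]]'; python3 d.py .5102 -.0502 .0145 1.893;  python3 - <<'E'
from h import *
import pickle
s=robot.state(); im=robot.grab_frame('wrist')
cv2.imwrite('pics/w7.png',cv2.resize(im[95:275,215:415,::-1],None,fx=4,fy=3.3,interpolation=cv2.INTER_CUBIC)); pickle.dump(s,open('s7.pkl','wb'))
E
```

```text
t: 12.5
ee_pos: [0.5112, -0.0577, 0.0148]
ee_rot: [-0.004, 0.582, 0.813, 0.002]
wrist_force: [-9.4, 20.3, 5.2]
grip_width: 0.214
t 12.5 pos [ 0.5112 -0.0577  0.0148] yaw 1.898 tilt [-0.0039  0.0082] F [-9.4 20.3  5.2] w 0.214
turn [-0.0011 -0.009   0.005 ] shift [0.0074 0.0015 0.0004]
```

View pics/w7.png

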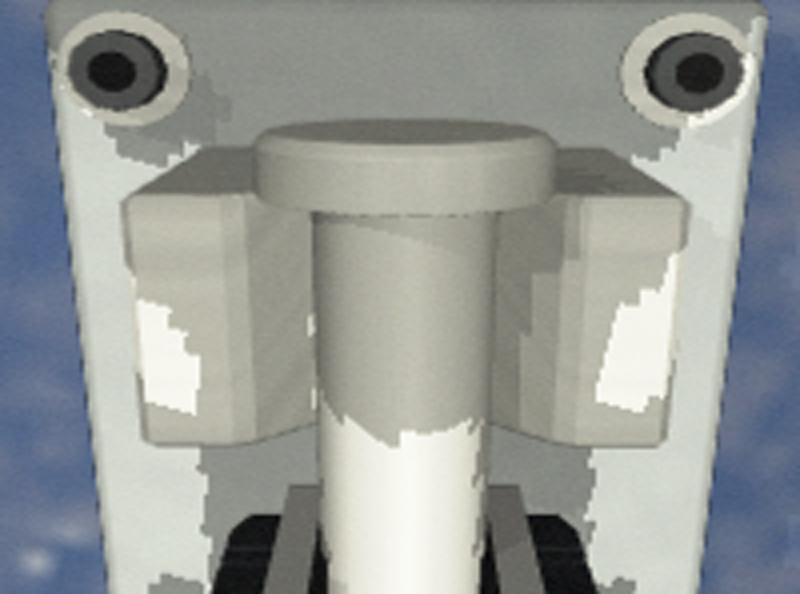

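```bash
python3 -m handwheel '[[[0,0,0],[0.002,0,0],1],[[0,0,0],[0.004,0,0],1],[[0,0,0],[0.005,0,0],1],[[0,0,0],[0.005,0,0],1],[[0,0,0],[0.005,0,0],1]]'; python3 d.py .5102 -.0502 .0145 1.893
```

```text
t: 13.05
ee_pos: [0.5112, -0.0578, 0.0149]
ee_rot: [-0.002, 0.584, 0.812, 0.001]
wrist_force: [-2.7, 7.5, 2.2]
grip_width: 0.215
t 13.05 pos [ 0.5112 -0.0578  0.0149] yaw 1.8946 tilt [-0.0017  0.0029] F [-2.7  7.5  2.2] w 0.215
turn [-0.0007 -0.0033  0.0016] shift [0.0075 0.0014 0.0004]
```

```bash
python3 -m handwheel '[[[0,0,0],[0.0015,0,0],1],[[0,0,0],[0.0015,0,0],1],[[0,0,0],[0.0015,0,0],0.6],[[0,0,0],[0.0015,0,0],0.4],[[0,0,0],[0.0015,0,0],0.3]]';python3 -m handwheel '[[[0,0,0],[0,0,0],0],[[0,0,0],[0,0,0],0],[[0,0,0],[0,0,0],0],[[0,0,0],[0,0,0],0],[[0,0,0],[0,0,-0.005],0]]';python3 -m handwheel '[[[0,0,0],[0,0,-0.02],0],[[0,0,0],[0,0,-0.04],0],[[0,0,0],[0,0,-0.06],0],[[0,0,0],[0,0,-0.08],0],[[0,0,0],[0,0,-0.1],0]]'; python3 d.py .5102 -.0502 .0145 1.893;  python3 - <<'E'
from h import *
import pickle
s=robot.state(); im=robot.grab_frame('wrist')
cv2.imwrite('pics/w8.png',cv2.resize(im[95:345,215:415,::-1],None,fx=3,fy=2.4,interpolation=cv2.INTER_CUBIC)); cv2.imwrite('pics/w8f.png',im[:,:,::-1]);pickle.dump(s,open('s8.pkl','wb'))
E
```

```text
t: 13.55
ee_pos: [0.5113, -0.0594, 0.0147]
ee_rot: [-0.0, 0.585, 0.811, -0.0]
wrist_force: [0.8, 0.5, -0.9]
grip_width: 0.693
t: 14.05
ee_pos: [0.5108, -0.0585, 0.0194]
ee_rot: [-0.001, 0.585, 0.811, -0.0]
wrist_force: [-0.7, -0.1, -0.2]
grip_width: 0.997
t: 14.55
ee_pos: [0.5112, -0.0584, 0.1209]
ee_rot: [-0.001, 0.585, 0.811, -0.0]
wrist_force: [0.5, -1.2, 0.8]
grip_width: 1.002
t 14.55 pos [ 0.5112 -0.0584  0.1209] yaw 1.893 tilt [-0.0012  0.0006] F [ 0.5 -1.2  0.8] w 1.002
turn [-0.001 -0.001  0.   ] shift [0.008  0.0018 0.1064]
```

View pics/w8.png

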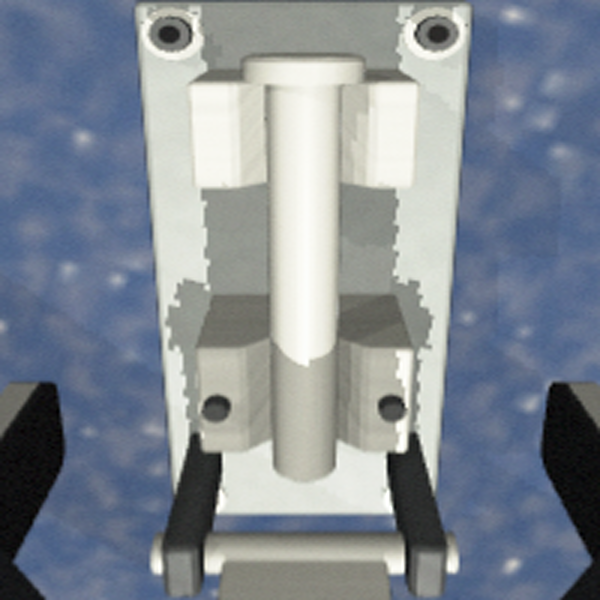

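The pin lies in both vees with its head flush against the end face. Next, the leaf angle from all the views.

```bash
python3 - <<'E'
from h import *
R,t=frame(.52227,-.08626,.32197); T=cam('top'); S=cam('side')
K=lambda q:R@np.array([0,-82+110*np.cos(q)-30*np.sin(q),77.5+110*np.sin(q)+30*np.cos(q)])/1e3+t
for q in (1.65,1.7,1.75,1.8,1.85): print(q,K(q).round(4),proj(K(q),T).round(1),proj(K(q),S).round(1))
print('obs top 452.5,185.6 side',crop((443,27),5,(270,130)))
E
python3 d.py .5634 -.2116 .20 1.893
```

```text
1.65 [ 0.5604 -0.2007  0.1848] [[447.9 187. ]] [[358.4 135.5]]
1.7 [ 0.5621 -0.2057  0.1827] [[449.8 186.3]] [[358.4 135.5]]
1.75 [ 0.5638 -0.2106  0.1804] [[451.5 185.7]] [[358.3 135.6]]
1.8 [ 0.5654 -0.2155  0.1778] [[453.2 185.2]] [[358.3 135.7]]
1.85 [ 0.5669 -0.2202  0.175 ] [[454.8 184.6]] [[358.3 135.9]]
obs top 452.5,185.6 side [358.2 135. ]
t 14.6 pos [ 0.5128 -0.0581  0.1237] yaw 1.8933 tilt [0.0028 0.0001] F [ 1.6 -0.2  2.4] w 1.001
turn [0.0027 0.0008 0.0003] shift [-0.1616 -0.0005 -0.0761]
```

```bash
python3 -m handwheel '[[[0,0,0],[0,0,-0.04],0],[[0,0,0],[-0.005,0,-0.075],0],[[0,0,0],[-0.045,0,-0.082],0],[[0,0,0],[-0.09,0,-0.082],0],[[0,0,0],[-0.13,0,-0.082],0]]'; python3 -m handwheel '[[[0,0,0],[-0.028,0,0],0],[[0,0,0],[-0.033,0,0],0],[[0,0,0],[-0.033,0,0],0],[[0,0,0],[-0.033,0,0],0],[[0,0,0],[-0.033,0,0],0]]'; python3 d.py .5644 -.2126 .1315 1.893;  python3 - <<'E'
from h import *
s=robot.state(); im=robot.grab_frame('wrist')
cv2.imwrite('pics/w9.png',im[:,:,::-1])
im=robot.grab_frame('top');cv2.imwrite('pics/t9.png',cv2.resize(im[110:260,330:530,::-1],None,fx=4,fy=4,interpolation=cv2.INTER_CUBIC))
im=robot.grab_frame('side');cv2.imwrite('pics/s9.png',cv2.resize(im[80:220,290:450,::-1],None,fx=4.2,fy=4.2,interpolation=cv2.INTER_CUBIC))
E
```

```text
t: 15.1
ee_pos: [0.553, -0.1841, 0.2024]
ee_rot: [0.0, 0.585, 0.811, -0.0]
wrist_force: [1.2, 0.3, 0.3]
grip_width: 0.997
t: 15.6
ee_pos: [0.563, -0.2113, 0.2019]
ee_rot: [-0.001, 0.584, 0.812, 0.0]
wrist_force: [-0.1, -0.8, 0.3]
grip_width: 1.002
t 15.6 pos [ 0.563  -0.2113  0.2019] yaw 1.8954 tilt [-0.0011  0.0009] F [-0.1 -0.8  0.3] w 1.002
turn [-0.0007 -0.0012  0.0024] shift [-0.0017  0.001   0.0704]
```

View pics/w9.png

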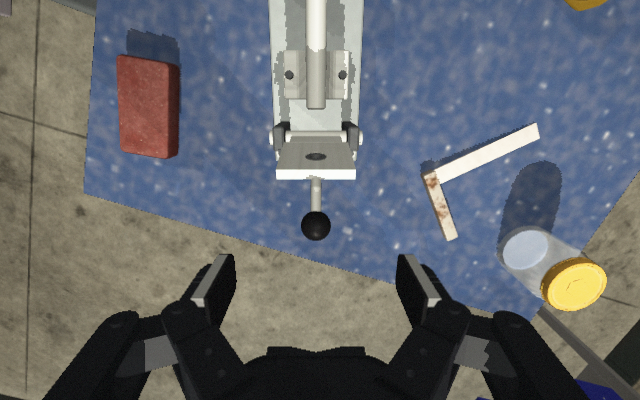

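View pics/s9.png

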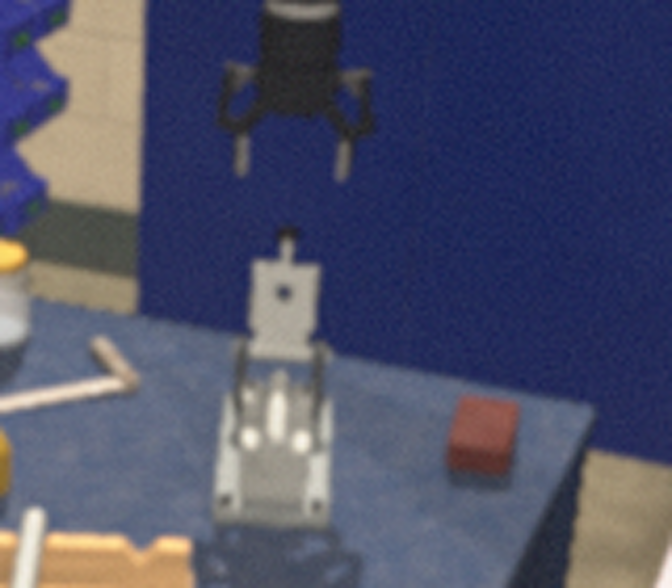

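```bash
python3 - <<'E'
from h import *
s=robot.state();C=cam('wrist',s);R,t=frame(.52227,-.08626,.32197)
K=lambda q:R@np.array([0,-82+110*np.cos(q)-30*np.sin(q),77.5+110*np.sin(q)+30*np.cos(q)])/1e3+t
for q in (1.65,1.7,1.75,1.8,1.85): print(q,proj(K(q),C).round(1))
for q in (1.75,1.7): print(K(q))
E
python3 d.py .5638 -.2106 .1325 1.893
```

```text
1.65 [[316.  211.2]]
1.7 [[315.9 217.1]]
1.75 [[315.9 222.5]]
1.8 [[315.9 227.3]]
1.85 [[315.9 231.7]]
[ 0.56376318 -0.21064856  0.18039107]
[ 0.56211651 -0.20571215  0.18271779]
t 15.75 pos [ 0.563  -0.2122  0.2019] yaw 1.8943 tilt [-0.001   0.0004] F [ 0.4 -0.7  0. ] w 0.995
turn [-0.0008 -0.0007  0.0013] shift [0.0012 0.0013 0.0694]
```

```bash
python3 -m handwheel '[[[0,0,0.001],[-0.002,0.001,0.01],0],[[0,0,0.001],[-0.002,0.001,0.03],0],[[0,0,0.001],[-0.002,0.001,0.05],0],[[0,0,0.001],[-0.002,0.001,0.065],0],[[0,0,0.001],[-0.002,0.001,0.071],0]]'; python3 -m handwheel '[[[0,0,0],[0,0,0],0.4],[[0,0,0],[0,0,0],0.6],[[0,0,0],[0,0,0],1],[[0,0,0],[0,0,0],1],[[0,0,0],[0,0,0],1]]';python3 -m handwheel '[[[0,0,0],[0,0,0],1],[[0,0,0],[0,0,0],1],[[0,0,0],[0,0,0],1],[[0,0,0],[0,0,0],1],[[0,0,0],[0,0,0],1]]'; python3 d.py .565 -.214 .1306 1.893;  python3 - <<'E'
from h import *
s=robot.state(); im=robot.grab_frame('wrist')
cv2.imwrite('pics/w10.png',im[:,:,::-1])
E
```

```text
t: 16.25
ee_pos: [0.5634, -0.2146, 0.1284]
ee_rot: [-0.002, 0.585, 0.811, -0.001]
wrist_force: [0.6, -0.2, -0.5]
grip_width: 1.0
t: 16.75
ee_pos: [0.5643, -0.2156, 0.1312]
ee_rot: [-0.0, 0.585, 0.811, -0.001]
wrist_force: [-2.8, -1.5, 4.9]
grip_width: 0.223
t: 17.25
ee_pos: [0.5643, -0.2157, 0.1311]
ee_rot: [-0.0, 0.585, 0.811, -0.001]
wrist_force: [-3.2, -2.9, 5.7]
grip_width: 0.22
t 17.25 pos [ 0.5643 -0.2157  0.1311] yaw 1.8911 tilt [-0.0012 -0.0009] F [-3.2 -2.9  5.7] w 0.22
turn [-0.0015  0.0004 -0.0019] shift [0.0014 0.0012 0.0005]
```

View pics/w10.png

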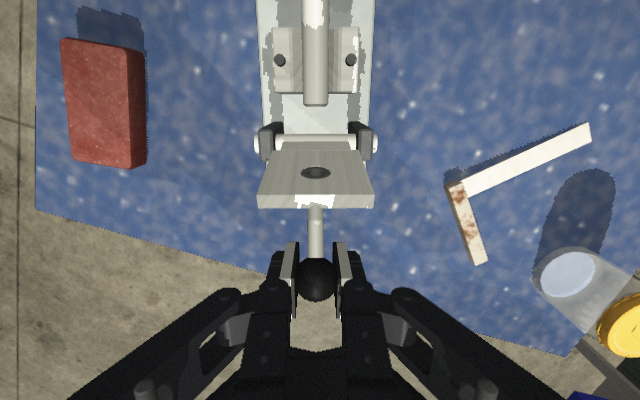

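```bash
python3 - <<'E'
import numpy as np
th=2.064-np.arange(0,16)*0.12; th[-1]=.266; 
x=.114*np.cos(th); z=-.114*np.sin(th)
for c in range(3):
    b=5*c; print([[round(x[b+i]-x[b],3),round(z[b+i]-z[b],3)] for i in range(1,6)])
E
```

```text
[[np.float64(0.012), np.float64(-0.006)], [np.float64(0.025), np.float64(-0.01)], [np.float64(0.039), np.float64(-0.013)], [np.float64(0.052), np.float64(-0.014)], [np.float64(0.066), np.float64(-0.013)]]
[[np.float64(0.013), np.float64(0.002)], [np.float64(0.027), np.float64(0.006)], [np.float64(0.039), np.float64(0.012)], [np.float64(0.051), np.float64(0.018)], [np.float64(0.062), np.float64(0.027)]]
[[np.float64(0.01), np.float64(0.009)], [np.float64(0.018), np.float64(0.02)], [np.float64(0.026), np.float64(0.032)], [np.float64(0.032), np.float64(0.044)], [np.float64(0.036), np.float64(0.057)]]
```

```bash
python3 -m handwheel '[[[0,0,0],[0.012,0,-0.006],1],[[0,0,0],[0.025,0,-0.010],1],[[0,0,0],[0.039,0,-0.013],1],[[0,0,0],[0.052,0,-0.014],1],[[0,0,0],[0.066,0,-0.013],1]]'; python3 d.py .565 -.214 .1306 1.893
```

```text
t: 17.8
ee_pos: [0.5427, -0.1514, 0.1439]
ee_rot: [-0.001, 0.585, 0.811, -0.001]
wrist_force: [-2.5, -3.4, -2.4]
grip_width: 0.22
t 17.8 pos [ 0.5427 -0.1514  0.1439] yaw 1.8918 tilt [-0.0021 -0.0005] F [-2.5 -3.4 -2.4] w 0.22
turn [-0.0022 -0.0002 -0.0012] shift [-0.0664  0.0014  0.0133]
```

```bash
python3 -m handwheel '[[[0,0,0],[0.013,0,0.002],1],[[0,0,0],[0.027,0,0.006],1],[[0,0,0],[0.039,0,0.012],1],[[0,0,0],[0.051,0,0.018],1],[[0,0,0],[0.062,0,0.027],1]]'; python3 d.py .565 -.214 .1306 1.893
```

```text
t: 18.3
ee_pos: [0.5242, -0.0899, 0.1175]
ee_rot: [-0.0, 0.584, 0.812, 0.001]
wrist_force: [0.3, 0.1, 1.1]
grip_width: 0.001
t 18.3 pos [ 0.5242 -0.0899  0.1175] yaw 1.8942 tilt [0.0007 0.0023] F [0.3 0.1 1.1] w 0.001
turn [ 0.0014 -0.0019  0.0012] shift [-0.1306 -0.0007 -0.0133]
```

The grip slipped off the knob partway. I'll look.

```bash
python3 - <<'E'
from h import *
s=robot.state(); im=robot.grab_frame('wrist'); print(s['ee_pos'])
cv2.imwrite('pics/w11.png',im[:,:,::-1])
im=robot.grab_frame('side');cv2.imwrite('pics/s11.png',cv2.resize(im[80:220,290:450,::-1],None,fx=4.2,fy=4.2,interpolation=cv2.INTER_CUBIC))
E
```

```text
[ 0.52418322 -0.08993835  0.11752719]
```

View pics/w11.png

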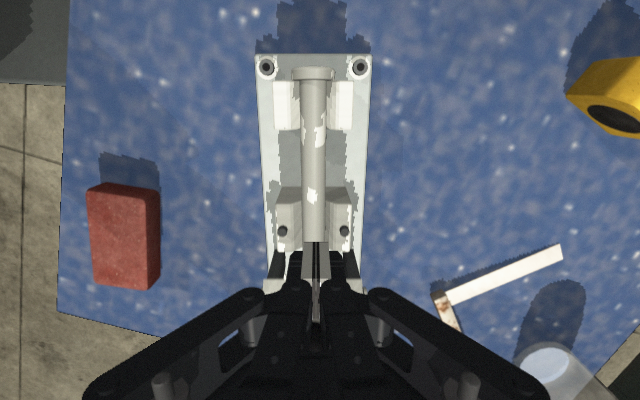

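View pics/s11.png

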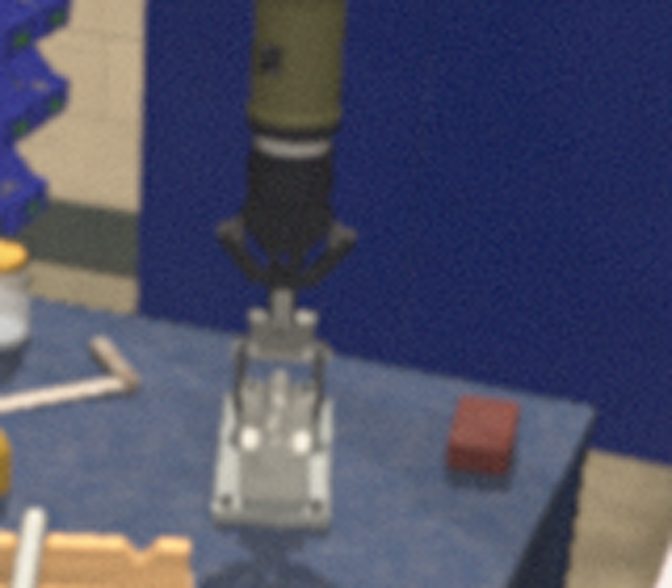

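```bash
python3 -m handwheel '[[[0,0,0],[0.02,0,-0.005],1],[[0,0,0],[0.03,0,-0.03],1],[[0,0,0],[0.03,0,-0.06],1],[[0,0,0],[0.03,0,-0.09],1],[[0,0,0],[0.03,0,-0.11],0.5]]'; python3 -m handwheel '[[[0,0,0],[-0.045,0,0],0],[[0,0,0],[-0.09,0,0],0],[[0,0,0],[-0.11,0,0],0],[[0,0,0],[-0.11,0,0],0],[[0,0,0],[-0.11,0,0],0]]';python3 - <<'E'
from h import *
import pickle
s=robot.state(); im=robot.grab_frame('wrist'); print(s['ee_pos']); pickle.dump(s,open('s12.pkl','wb'))
cv2.imwrite('pics/w12.png',im[:,:,::-1])
E
```

```text
t: 18.9
ee_pos: [0.5155, -0.0635, 0.2293]
ee_rot: [0.0, 0.585, 0.811, 0.001]
wrist_force: [-0.1, -0.2, 0.3]
grip_width: 0.153
t: 19.4
ee_pos: [0.5495, -0.168, 0.2267]
ee_rot: [-0.001, 0.585, 0.811, 0.001]
wrist_force: [0.3, 0.2, -0.1]
grip_width: 0.988
[ 0.54951024 -0.1680297   0.22668169]
```

View pics/w12.png

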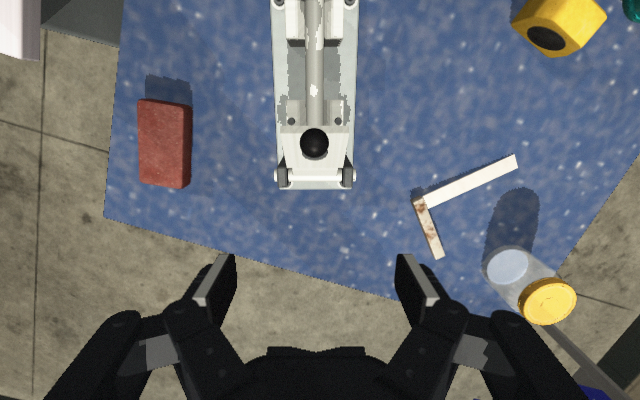

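```bash
python3 - <<'E'
from h import *
import pickle
s=pickle.load(open('s12.pkl','rb'));C=cam('wrist',s);R,t=frame(.52227,-.08626,.32197)
J=lambda q:np.array([0,-82+110*np.cos(q)-30*np.sin(q),77.5+110*np.sin(q)+30*np.cos(q)])
for q in np.arange(.7,1.3,.1): print(q.round(2),proj(R@J(q)/1e3+t,C).round(1),J(q),(R@J(q)/1e3+t).round(4))
E
```

```text
0.7 [[314.3 122.5]] [  0.         -17.19389002 171.30921121] [ 0.5277 -0.1026  0.1713]
0.8 [[314.3 136.4]] [  0.         -26.8829447  177.31037128] [ 0.5308 -0.1118  0.1773]
0.9 [[314.3 151.2]] [  0.         -37.12271078 182.31425911] [ 0.534  -0.1215  0.1823]
1.0 [[314.3 166.4]] [  0.        -47.8108759 186.2708775] [ 0.5374 -0.1316  0.1863]
1.1 [[314.3 181.8]] [  0.         -58.84064745 189.14069325] [ 0.5409 -0.1421  0.1891]
1.2 [[314.4 196.8]] [  0.         -70.10181959 190.89503209] [ 0.5445 -0.1528  0.1909]
1.3 [[314.4 211.1]] [  0.         -81.48187441 191.51636525] [ 0.5481 -0.1636  0.1915]
```

```bash
python3 d.py .5325 -.1168 .127 1.893
```

```text
t 19.45 pos [ 0.5494 -0.1673  0.2269] yaw 1.8934 tilt [-0.0011  0.0019] F [ 0.6 -0.9  0.5] w 1.003
turn [-0.0004 -0.0022  0.0004] shift [ 0.0531 -0.      0.1   ]
```

```bash
python3 -m handwheel '[[[0,0,0],[0.04,0,0],0],[[0,0,0],[0.053,0,0],0],[[0,0,0],[0.053,0,0.015],0],[[0,0,0],[0.053,0,0.04],0],[[0,0,0],[0.053,0,0.06],0]]'; python3 -m handwheel '[[[0,0,0],[0,0,0.02],0],[[0,0,0],[0,0,0.035],0],[[0,0,0],[0,0,0.04],0],[[0,0,0],[0,0,0.04],0],[[0,0,0],[0,0,0.04],0]]'; python3 d.py .5325 -.1168 .127 1.893;  python3 - <<'E'
from h import *
s=robot.state(); im=robot.grab_frame('wrist')
cv2.imwrite('pics/w13.png',im[:,:,::-1])
E
```

```text
t: 19.95
ee_pos: [0.5324, -0.1171, 0.1664]
ee_rot: [-0.0, 0.584, 0.812, -0.0]
wrist_force: [0.7, -0.5, 0.9]
grip_width: 1.0
t: 20.45
ee_pos: [0.5331, -0.1182, 0.1276]
ee_rot: [-0.0, 0.585, 0.811, 0.0]
wrist_force: [-0.8, -0.4, 0.2]
grip_width: 1.0
t 20.45 pos [ 0.5331 -0.1182  0.1276] yaw 1.8927 tilt [-0.0001  0.0005] F [-0.8 -0.4  0.2] w 1.0
turn [ 0.     -0.0006 -0.0003] shift [ 0.0016 -0.0001  0.0006]
```

View pics/w13.png

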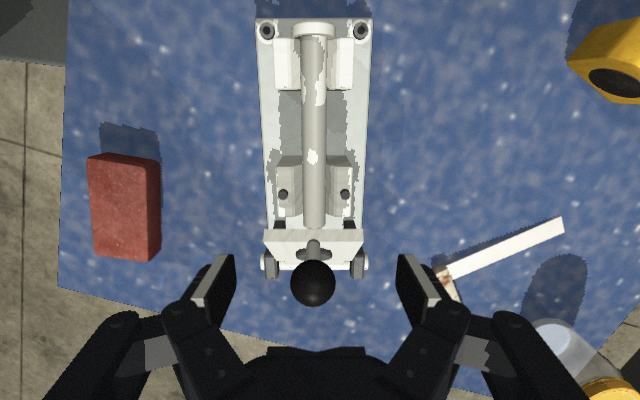

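```bash
python3 -m handwheel '[[[0,0,0],[0.001,0,0],0.4],[[0,0,0],[0.001,0,0],0.6],[[0,0,0],[0.001,0,0],1],[[0,0,0],[0.001,0,0],1],[[0,0,0],[0.001,0,0],1]]';python3 -m handwheel '[[[0,0,0],[0,0,0],1],[[0,0,0],[0,0,0],1],[[0,0,0],[0,0,0],1],[[0,0,0],[0,0,0],1],[[0,0,0],[0,0,0],1]]'; python3 d.py .5325 -.1168 .127 1.893;  python3 - <<'E'
from h import *
s=robot.state(); im=robot.grab_frame('wrist')
cv2.imwrite('pics/w14.png',im[:,:,::-1])
E
```

```text
t: 21.0
ee_pos: [0.5314, -0.1179, 0.1267]
ee_rot: [-0.001, 0.585, 0.811, -0.001]
wrist_force: [-4.2, 0.3, 3.0]
grip_width: 0.221
t: 21.5
ee_pos: [0.5314, -0.118, 0.1267]
ee_rot: [-0.001, 0.585, 0.811, -0.001]
wrist_force: [-5.1, -0.2, 5.2]
grip_width: 0.222
t 21.5 pos [ 0.5314 -0.118   0.1267] yaw 1.8917 tilt [-0.0029  0.0003] F [-5.1 -0.2  5.2] w 0.222
turn [-0.0026 -0.0012 -0.0013] shift [ 0.0008  0.0014 -0.0003]
```

View pics/w14.png

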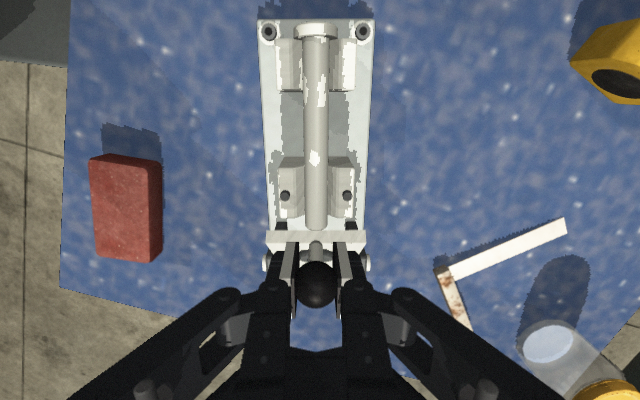

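```bash
python3 - <<'E'
import numpy as np
th=np.linspace(1.1265,.266,16)
x=.114*np.cos(th); z=-.114*np.sin(th)
for c in range(3):
    b=5*c; print([[float(round(x[b+i]-x[b],4)),float(round(z[b+i]-z[b],4))] for i in range(1,6)])
E
python3 -m handwheel '[[[0,0,0],[0.006,-0.001,0.003],1],[[0,0,0],[0.0115,-0.001,0.006],1],[[0,0,0],[0.017,-0.001,0.0095],1],[[0,0,0],[0.0225,-0.001,0.0135],1],[[0,0,0],[0.0277,-0.001,0.0175],1]]'; python3 d.py .5325 -.1168 .127 1.893
```

```text
[[0.0058, 0.003], [0.0115, 0.0063], [0.0169, 0.0099], [0.0221, 0.0138], [0.0271, 0.0181]]
[[0.0047, 0.0045], [0.0092, 0.0093], [0.0134, 0.0143], [0.0173, 0.0195], [0.0209, 0.025]]
[[0.0033, 0.0057], [0.0062, 0.0115], [0.0088, 0.0175], [0.0111, 0.0236], [0.013, 0.0299]]
t: 22.05
ee_pos: [0.5229, -0.0923, 0.1087]
ee_rot: [-0.0, 0.585, 0.811, -0.0]
wrist_force: [2.6, -6.9, -2.3]
grip_width: 0.222
t 22.05 pos [ 0.5229 -0.0923  0.1087] yaw 1.8916 tilt [-0.0007 -0.0001] F [ 2.6 -6.9 -2.3] w 0.222
turn [-0.0007 -0.0001 -0.0014] shift [-0.0263  0.0014 -0.0183]
```

```bash
python3 -m handwheel '[[[0,0,0],[0.004,0,0.0045],1],[[0,0,0],[0.008,0,0.0093],1],[[0,0,0],[0.0122,0,0.0143],1],[[0,0,0],[0.016,0,0.0195],1],[[0,0,0],[0.0195,0,0.025],1]]'; python3 d.py .5325 -.1168 .127 1.893
```

```text
t: 22.55
ee_pos: [0.5164, -0.0731, 0.0838]
ee_rot: [-0.001, 0.585, 0.811, -0.0]
wrist_force: [0.6, -2.4, 1.5]
grip_width: 0.224
t 22.55 pos [ 0.5164 -0.0731  0.0838] yaw 1.8918 tilt [-0.0012  0.0007] F [ 0.6 -2.4  1.5] w 0.224
turn [-0.0009 -0.001  -0.0012] shift [-0.0465  0.0015 -0.0433]
```

```bash
python3 -m handwheel '[[[0,0,0],[0.0033,0,0.0057],1],[[0,0,0],[0.0062,0,0.0115],1],[[0,0,0],[0.0088,0,0.0175],1],[[0,0,0],[0.0111,0,0.0236],1],[[0,0,0],[0.013,0,0.030],1]]'; python3 d.py .5325 -.1168 .127 1.893
```

```text
t: 23.05
ee_pos: [0.5127, -0.0617, 0.054]
ee_rot: [-0.0, 0.585, 0.811, -0.0]
wrist_force: [-5.5, -8.5, 41.8]
grip_width: 0.224
t 23.05 pos [ 0.5127 -0.0617  0.054 ] yaw 1.8911 tilt [-0.0005 -0.0003] F [-5.5 -8.5 41.8] w 0.224
turn [-0.0006  0.0001 -0.0019] shift [-0.0585  0.0014 -0.073 ]
```

```bash
python3 -m handwheel '[[[0,0,0],[0,0,-0.001],1],[[0,0,0],[0,0,-0.001],1],[[0,0,0],[0,0,-0.001],1],[[0,0,0],[0,0,-0.001],1],[[0,0,0],[0,0,-0.001],1]]'; python3 d.py .5325 -.1168 .127 1.893; python3 - <<'E'
from h import *
s=robot.state(); im=robot.grab_frame('wrist')
cv2.imwrite('pics/w15.png',im[:,:,::-1])
E
```

```text
t: 23.55
ee_pos: [0.5127, -0.0619, 0.0548]
ee_rot: [-0.0, 0.585, 0.811, -0.0]
wrist_force: [2.8, -5.1, -1.1]
grip_width: 0.221
t 23.55 pos [ 0.5127 -0.0619  0.0548] yaw 1.8906 tilt [-0.0008  0.0001] F [ 2.8 -5.1 -1.1] w 0.221
turn [-0.0008 -0.0003 -0.0024] shift [-0.0584  0.0015 -0.0722]
```

View pics/w15.png

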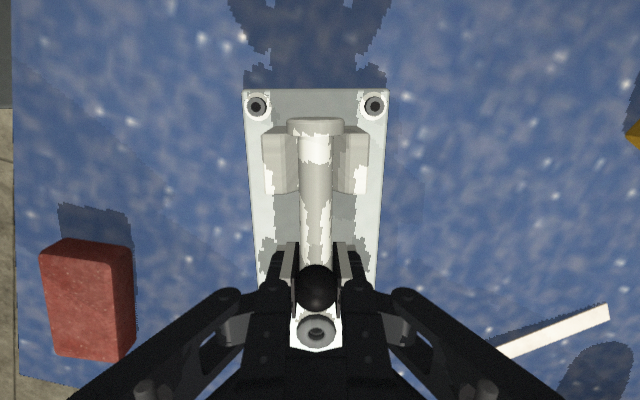

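```bash
python3 -m handwheel '[[[0,0,0],[0,0,0.001],1],[[0,0,0],[0,0,0.0015],1],[[0,0,0],[0,0,0.0015],1],[[0,0,0],[0,0,0.0015],0.6],[[0,0,0],[0,0,0.0015],0.3]]';python3 -m handwheel '[[[0,0,0],[0,0,0],0],[[0,0,0],[0,0,0],0],[[0,0,0],[0,0,0],0],[[0,0,0],[0,0,0],0],[[0,0,0],[0,0,0],0]]';python3 -m handwheel '[[[0,0,0],[0,0,-0.03],0],[[0,0,0],[0,0,-0.06],0],[[0,0,0],[0,0,-0.08],0],[[0,0,0],[0,0,-0.08],0],[[0,0,0],[0,0,-0.08],0]]'; python3 d.py .5325 -.1168 .127 1.893; python3 - <<'E'
from h import *
import pickle
s=robot.state(); im=robot.grab_frame('wrist');pickle.dump(s,open('s16.pkl','wb'))
cv2.imwrite('pics/w16.png',im[:,:,::-1])
E
```

```text
t: 24.1
ee_pos: [0.5116, -0.06, 0.0534]
ee_rot: [-0.002, 0.585, 0.811, 0.0]
wrist_force: [-0.4, 0.6, -0.1]
grip_width: 0.557
t: 24.6
ee_pos: [0.5123, -0.0611, 0.0537]
ee_rot: [-0.001, 0.585, 0.811, -0.0]
wrist_force: [-0.0, 0.1, 0.7]
grip_width: 1.0
t: 25.1
ee_pos: [0.5124, -0.0614, 0.1337]
ee_rot: [-0.0, 0.585, 0.811, -0.0]
wrist_force: [-0.3, -0.5, -0.0]
grip_width: 1.005
t 25.1 pos [ 0.5124 -0.0614  0.1337] yaw 1.8914 tilt [-0.0008  0.0001] F [-0.3 -0.5 -0. ] w 1.005
turn [-0.0007 -0.0003 -0.0016] shift [-0.0589  0.0017  0.0067]
```

View pics/w16.png

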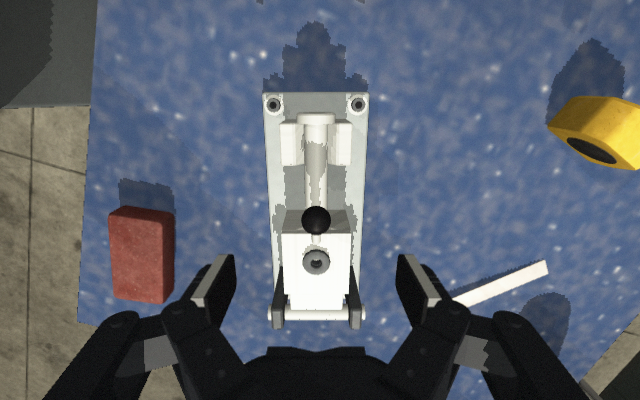

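The leaf is down with its knob at (316,220). To be sure it is fully home, I'll press lightly on the knob with the fingers shut.

```bash
python3 -m handwheel '[[[0,0,0],[0,0,0],1],[[0,0,0],[0,0,0],1],[[0,0,0],[0,0,0],1],[[0,0,0],[0,0,0],1],[[0,0,0],[0,0,0],1]]';python3 -m handwheel '[[[0,0,0],[0,0,0],1],[[0,0,0],[0,0,0],1],[[0,0,0],[0,0,0.015],1],[[0,0,0],[0,0,0.03],1],[[0,0,0],[0,0,0.037],1]]';python3 -m handwheel '[[[0,0,0],[0,0,0.001],1],[[0,0,0],[0,0,0.002],1],[[0,0,0],[0,0,0.003],1],[[0,0,0],[0,0,0.004],1],[[0,0,0],[0,0,0.004],1]]'; python3 d.py .5325 -.1168 .127 1.893
```

```text
t: 25.65
ee_pos: [0.5123, -0.0611, 0.1335]
ee_rot: [-0.001, 0.585, 0.811, -0.0]
wrist_force: [-0.5, 0.3, -0.2]
grip_width: 0.143
t: 26.15
ee_pos: [0.5118, -0.0613, 0.0957]
ee_rot: [-0.001, 0.585, 0.811, -0.0]
wrist_force: [-0.0, -0.5, 0.0]
grip_width: -0.003
t: 26.65
ee_pos: [0.5128, -0.0611, 0.0934]
ee_rot: [-0.0, 0.585, 0.811, 0.0]
wrist_force: [-0.9, 0.6, 5.3]
grip_width: -0.001
t 26.65 pos [ 0.5128 -0.0611  0.0934] yaw 1.8918 tilt [-0.0001  0.0003] F [-0.9  0.6  5.3] w -0.001
turn [ 0.     -0.0003 -0.0012] shift [-0.0591  0.0011 -0.0336]
```

```bash
python3 -m handwheel '[[[0,0,0],[0,0,0.001],1],[[0,0,0],[0,0,0.002],1],[[0,0,0],[0,0,0.002],1],[[0,0,0],[0,0,0.002],1],[[0,0,0],[0,0,0.002],1]]'; python3 d.py .5325 -.1168 .127 1.893
```

```text
t: 27.15
ee_pos: [0.513, -0.0611, 0.0929]
ee_rot: [0.001, 0.585, 0.811, -0.0]
wrist_force: [-5.6, 0.3, 20.6]
grip_width: 0.0
t 27.15 pos [ 0.513  -0.0611  0.0929] yaw 1.8918 tilt [ 0.001  -0.0009] F [-5.6  0.3 20.6] w 0.0
turn [ 0.0006  0.0011 -0.0012] shift [-0.0591  0.0009 -0.0341]
```

It took 20 N with no further travel, so the leaf is on its buttons. I'll back off and check the whole scene.

```bash
python3 -m handwheel '[[[0,0,0],[0,0,-0.03],1],[[0,0,0],[0,0,-0.07],1],[[0,0,0],[0,0,-0.11],1],[[0,0,0],[0.03,0,-0.13],0.5],[[0,0,0],[0.07,0,-0.14],0]]';python3 -m handwheel '[[[0,0,0],[0.02,0,0],0],[[0,0,0],[0.02,0,0],0],[[0,0,0],[0.02,0,0],0],[[0,0,0],[0.02,0,0],0],[[0,0,0],[0.02,0,0],0]]'; python3 - <<'E'
from h import *
import pickle
s=robot.state(); im=robot.grab_frame('wrist');pickle.dump(s,open('s17.pkl','wb'));print(s['ee_pos'],s['t'])
cv2.imwrite('pics/w17.png',cv2.resize(im[40:290,215:415,::-1],None,fx=3,fy=2.4,interpolation=cv2.INTER_CUBIC))
C=cam('wrist',s);R,t=frame(.52227,-.08626,.32197)
J=lambda q:np.array([0,-82+110*np.cos(q)-30*np.sin(q),77.5+110*np.sin(q)+30*np.cos(q)])
for q in (0,.02,.05,.1): print(q,(proj(R@J(q)/1e3+t,C)-[215,40]).round(1)*[3,2.4])
im=robot.grab_frame('side');cv2.imwrite('pics/s17.png',im[:,:,::-1]);cv2.imwrite('pics/s17c.png',cv2.resize(im[130:250,270:430,::-1],None,fx=5,fy=5,interpolation=cv2.INTER_CUBIC))
im=robot.grab_frame('top');cv2.imwrite('pics/t17.png',im[:,:,::-1])
E
```

```text
t: 27.65
ee_pos: [0.4917, 0.0045, 0.233]
ee_rot: [0.001, 0.587, 0.81, 0.001]
wrist_force: [1.0, 0.8, -0.3]
grip_width: 0.331
t: 28.15
ee_pos: [0.4843, 0.023, 0.2304]
ee_rot: [-0.001, 0.586, 0.81, -0.0]
wrist_force: [-0.5, -0.1, -0.6]
grip_width: 1.001
[0.4843474  0.02296847 0.23043419] 28.15
0 [[303.9 519.6]]
0.02 [[303.9  522.96]]
0.05 [[303.9  528.48]]
0.1 [[303.9  538.08]]
```

View pics/w17.png

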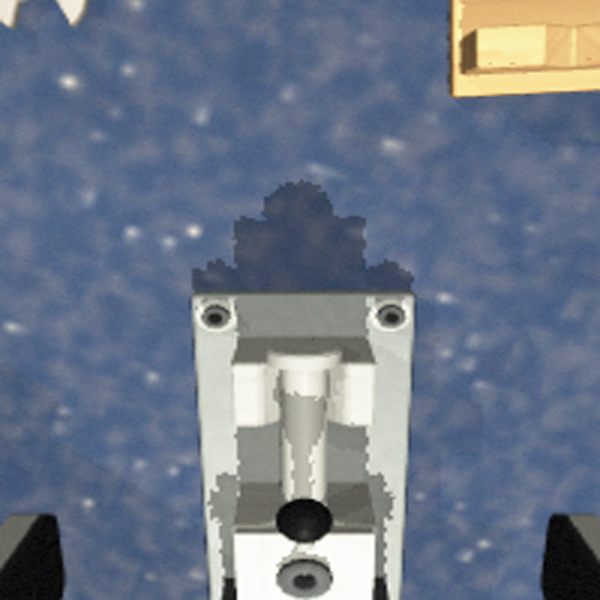

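View pics/s17c.png

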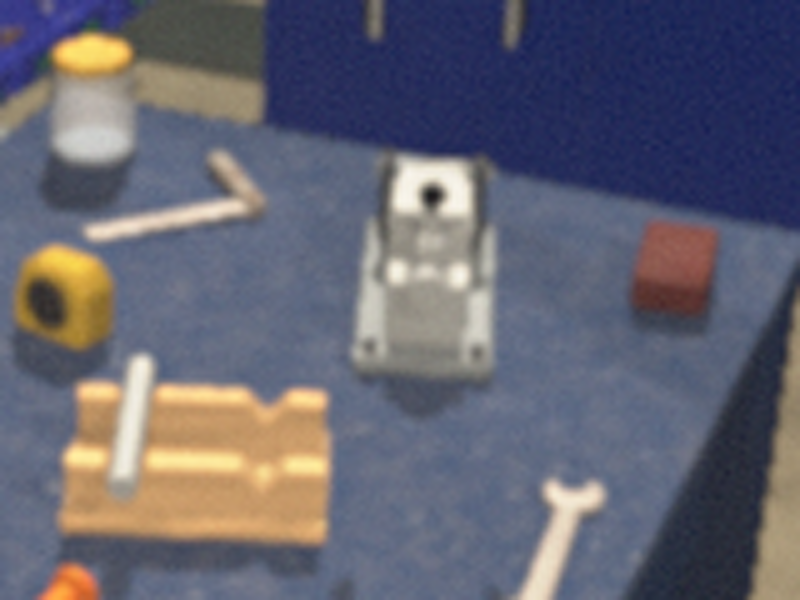

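View pics/t17.png

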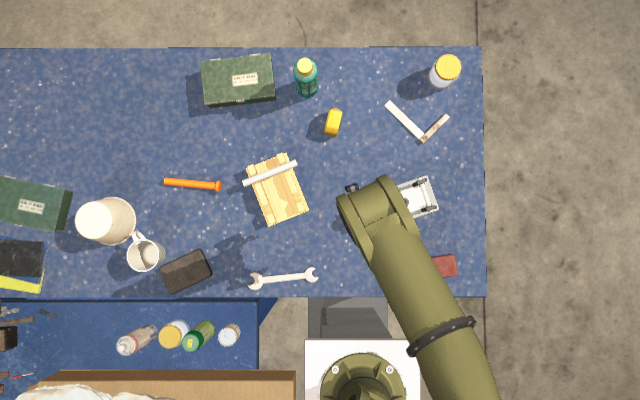

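```bash
python3 - <<'E'
from h import *
import pickle
s=robot.state(); im=robot.grab_frame('wrist'); C=cam('wrist',s);R,t=frame(.52227,-.08626,.32197)
cv2.imwrite('pics/w18.png',cv2.resize(im[165:265,265:365,::-1],None,fx=6,fy=6,interpolation=cv2.INTER_CUBIC))
P=[(0,95,78),(0,103,78),(-30,95,66),(30,95,66),(-10,95,62),(0,95,72),(0,98,78)]
print(((proj([R@np.array(p)/1e3+t for p in P],C)-[265,165]+.5)*6-.5).round(0).tolist())
E
```

```text
[[309.0, 179.0], [309.0, 140.0], [162.0, 160.0], [455.0, 160.0], [260.0, 154.0], [309.0, 169.0], [309.0, 164.0]]
```

View pics/w18.png

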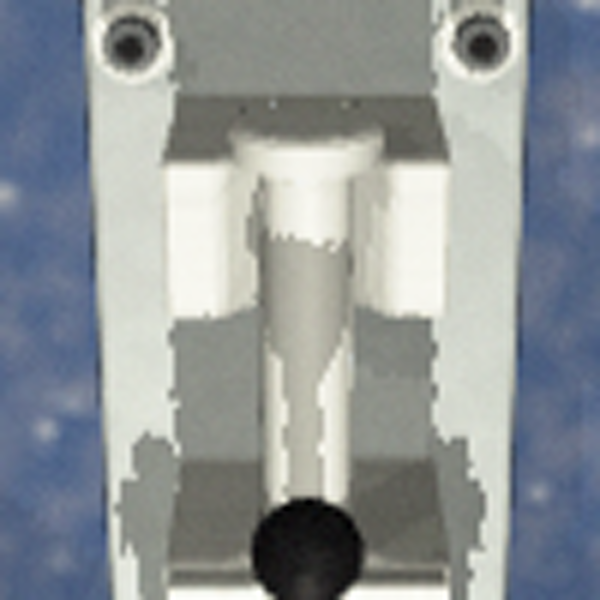

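The near edge of the head is at row 180, against 179 predicted for flush contact at about 5 enlarged pixels per mm. The knob matches angle 0. Handing in.

```bash
python3 -c "
from station import robot
s=robot.state();print(s['t'],s['wrist_force'],s['qvel'].round(3));print(robot.sign_off())"
```

```text
28.35 [ 0.48575089  0.01535525 -0.05567503] [-0.002 -0.002 -0.002  0.    -0.001  0.001  0.   ]
the job is handed in; nothing more can be done
None
```

The headed pin is in both vees with its head up against the jig's outer end face, and the leaf is fully down over it. I handed in at about 28.4 s, with the arm clear and still and the wrist force near zero.

**Last checks**
- **Head against the face:** the pin stopped dead at about 22 N of pull, well over the 5 to 10 N of drawing friction. In the final picture the head's inner edge is within about 0.3 mm of where it should be.
- **Leaf closed:** the knob lies where angle 0 predicts. It took 20 N down with only 0.5 mm of movement.
- **Other things:** the bar is still in its notch, and nothing else on the bench that I could see in the final pictures had moved. The arm hid part of the sanding block in the overhead view, but the side view shows it in place.

**What went wrong or disagreed**
- **Fingertips:** in the pictures they stand about 30 mm behind the reported TCP, not 8 mm ahead as stated. The first grasp closed in the air above the pin without touching it, and I corrected the depth from the pictures.
- **Knob:** my first pinch slipped off with the leaf at about 0.85 rad. I gripped it again about 5 mm deeper and led it down more slowly.
- **Force on closing:** when the leaf reached its stop, the wrist force briefly read about 42 N, through the fingers on the knob.

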